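# Load the vibratory tumbler with stone tiles and clamp its lid down

### The job

Load the tumbler: pour the stone tiles out of the white cup into its bowl, put in the loose tiles lying on the table too, and stand the empty cup upright back on the wood slice. Then slide the lid down over the centre shaft until it sits flat on the bowl's rim, and turn both clamp knobs so that their steel straps point to the shaft, over the lid; a strap that starts over the bowl has to be swung clear before the lid can go down. Do not disturb the other things on the table.

Things in the scene. Friction and masses are not known exactly. Their poses are not given: they have to be found in the camera images.
- tumbler: the vibratory tumbler, fixed: blue round motor base 172 mm across with an open grey bowl on it; a steel shaft stands up in the bowl's middle. Two lugs on the rim, at the tumbler's +y and -y sides, carry the two clamps: a steel strap with a black bar knob on top, on a pivot 122 mm from the shaft (origin: on the table under the shaft; x points from the switch panel to the back, z up)
- bowl_rim (a point): centre of the bowl's mouth on the shaft's axis, in the rim's plane, 180 mm above the table. Bowl 190 mm across outside and 182 mm inside at the rim, inner floor 105 mm above the table. In its middle a grey cone and post (24 mm across, up to 172 mm above the table), out of which the bare shaft, 12 mm thick with a bevelled tip, rises to 232 mm
- clamp_left (a joint): clamp at the tumbler's +y side, rad: 0 = strap clear, pointing to the tumbler's -x; grows counter-clockwise from above; 1.57 = strap points to the shaft; stops at both ends; stays where left (friction 0.05 N m); above 0.3 it blocks the lid. Knob bar along the strap, 42 x 12 mm, 207 to 229 mm above the table; strap 16 x 5 mm, its end 46 mm from the pivot, its underside 8 mm above the rim
- clamp_right (a joint): the same kind of clamp at the tumbler's -y side, rad: 0 = strap clear, pointing to the tumbler's -x; grows clockwise from above; 1.57 = strap points to the shaft
- lid: loose lid: flat grey disc 196 mm across and 6 mm thick with a black round hub in its middle, 40 mm across, up to 42 mm above the disc's underside; a bore 16 mm wide goes right through disc and hub (origin: centre of the disc's underside, z up). It lies on the table, hub up. About 0.16 kg
- slice: the wood slice with bark, fixed: a disc 180 mm across and 22 mm thick; the cup stands on it (origin: centre of its underside, on the table)
- cup: straight white cup, 66 mm across and 90 mm high, wall 3 mm, bottom 4 mm, no handle, smooth inside (friction on the tiles about 0.35), holding 6 to 8 tiles (origin: centre of its underside; z up to the mouth). About 0.06 kg empty
- cup_rim (a point): centre of the cup's mouth
- tile0: a stone tile that starts in the cup: 19 x 19 x 12 mm, 12 g (origin: centre of one square face, the lower one at the start; z across its thickness); may be absent
- tile1: a stone tile that starts in the cup: 19 x 19 x 12 mm, 12 g (origin: centre of one square face, the lower one at the start; z across its thickness); may be absent
- tile2: a stone tile that starts in the cup: 19 x 19 x 12 mm, 12 g (origin: centre of one square face, the lower one at the start; z across its thickness); may be absent
- tile3: a stone tile that starts in the cup: 19 x 19 x 12 mm, 12 g (origin: centre of one square face, the lower one at the start; z across its thickness); may be absent
- tile4: a stone tile that starts in the cup: 19 x 19 x 12 mm, 12 g (origin: centre of one square face, the lower one at the start; z across its thickness); may be absent
- tile5: a stone tile that starts in the cup: 19 x 19 x 12 mm, 12 g (origin: centre of one square face, the lower one at the start; z across its thickness); may be absent
- tile6: a stone tile that starts in the cup: 19 x 19 x 12 mm, 12 g (origin: centre of one square face, the lower one at the start; z across its thickness); may be absent
- tile7: a stone tile that starts in the cup: 19 x 19 x 12 mm, 12 g (origin: centre of one square face, the lower one at the start; z across its thickness); may be absent
- stray0: a stone tile, the same, that starts lying flat on the table; may be absent
- stray1: a stone tile, the same, that starts lying flat on the table; may be absent
- stray2: a stone tile, the same, that starts lying flat on the table; may be absent
- water: bystander: water bottle 64 mm across, 200 mm high (origin: centre of its underside)
- phone: bystander: phone lying flat, 150 x 72 x 9 mm (origin: centre of its underside, long along its x)
- pencil: bystander: red pencil, 160 mm long (origin: under its middle, long along its x)
- glue: bystander: glue jar 60 mm across, 85 mm high (origin: centre of its underside)
- brush: bystander: paint brush lying on the table, 200 mm long along its x

How it is judged:
On the way, in this order (a step that is already met when the one before it is completed fails the run):
1. the held cup is tipped (more than 60 degrees) with its mouth over the bowl (angle between cup's own z axis and vertical above 1.05 rad and horizontal distance between cup_rim and bowl_rim below 0.12 m and z of cup_rim in the frame of bowl_rim above -0.03 m), for 0.1 s.
2. all tiles are in the bowl and the cup stands upright on the wood slice, let go (horizontal distance between each of tile0, tile1, tile2, tile3, tile4, tile5, tile6, tile7, stray0, stray1, stray2 and bowl_rim below 0.092 m and z of tile0 in the frame of bowl_rim between -0.085 and -0.012 m and z of tile1 in the frame of bowl_rim between -0.085 and -0.012 m and z of tile2 in the frame of bowl_rim between -0.085 and -0.012 m and z of tile3 in the frame of bowl_rim between -0.085 and -0.012 m and z of tile4 in the frame of bowl_rim between -0.085 and -0.012 m and z of tile5 in the frame of bowl_rim between -0.085 and -0.012 m and z of tile6 in the frame of bowl_rim between -0.085 and -0.012 m and z of tile7 in the frame of bowl_rim between -0.085 and -0.012 m and z of stray0 in the frame of bowl_rim between -0.085 and -0.012 m and z of stray1 in the frame of bowl_rim between -0.085 and -0.012 m and z of stray2 in the frame of bowl_rim between -0.085 and -0.012 m and horizontal distance between cup and slice below 0.085 m and z of cup in the frame of slice between 0.018 and 0.026 m and angle between cup's own z axis and vertical below 0.1 rad and contact force between cup and the fingers below 0.1 N), for 0.2 s.
3. the lid sits on the rim, over the shaft (horizontal distance between lid and bowl_rim below 0.006 m and z of lid in the frame of bowl_rim between -0.004 and 0.004 m and angle between lid's own z axis and vertical below 0.05 rad), for 0.2 s.
4. both clamps are turned over the lid (value of joint each of clamp_left, clamp_right above 1.25 rad), for 0.2 s.
At the end, for the whole second after the job is handed in: every tile present lies in the bowl below its rim; the cup stands upright (6 degrees) on the wood slice, centres within 85 mm; the lid is over the shaft, flat on the rim (4 mm in height, 6 mm off centre, 3 degrees); both clamps are at 1.25 rad or more; all at rest (all of step 2 and all of step 3 and all of step 4 and linear speed of each of lid, cup below 0.02 m/s); the robot touches nothing.
It fails at once if the water is moved more than 5 cm or tipped over (distance of water from where it was at the start of the episode above 0.05 m or angle between water's own z axis and vertical above 0.5 rad).
It fails at once if the phone is moved more than 5 cm (distance of phone from where it was at the start of the episode above 0.05 m).
It fails at once if the pencil is moved more than 5 cm (distance of pencil from where it was at the start of the episode above 0.05 m).
It fails at once if the glue is moved more than 5 cm or tipped over (distance of glue from where it was at the start of the episode above 0.05 m or angle between glue's own z axis and vertical above 0.5 rad).
It fails at once if the brush is moved more than 5 cm (distance of brush from where it was at the start of the episode above 0.05 m).
Of tile5, tile6, tile7 only 1 to 3 are there at a start; the rules pass over those that are not, and their reading is None.
Of stray0, stray1, stray2 only 1 to 3 are there at a start; the rules pass over those that are not, and their reading is None.
At some moment in a run one of stray0, stray1, stray2, lid may be knocked a few centimetres aside while the robot is not near it.
It also fails if it takes over 210 s, if anything falls off the work surface, if the arm or the gripper's body presses on something with over 40 N, if the wrist force passes 120 N, or if a joint passes its speed limit or range.

### The arm

A 6-joint arm with a two-finger parallel gripper is mounted at the origin on the work surface. World frame = base frame: x ahead of the robot, y to its left, z up, the work surface at z = 0. Lengths are in m, angles in rad, forces in N, time in s.
With the tool pointing down it reaches from about 0.35 to 0.775 m from the base axis. Payload 5.5 kg.
Tool frame: the origin (TCP) lies between the finger pads; the fingertips stand 8 mm ahead of it and the grasp point (between the pads) lies 11 mm behind it; z points along the fingers, y is the line along which they close (so a half turn about z gives the same grasp; the last joint's range is limited). The gripper opens to 85 mm and grips with 20 to 120 N. Pads are 22 mm wide; open, the fingers measure 114 mm over their backs; the gripper's body (76 mm by 85 mm) begins 54 mm behind the grasp point. The pads swing forward as they close: fully open they stand 13 mm farther back than shut.
Start: joints at [-1.427, 0.313, 0.046, 1.304, 0, 1.431], TCP at [0.161, -0.552, 0.239] pointing down, gripper open.
Joint ranges: [-2.76, 2.76], [-0.86, 1.69], [-1.03, 1.26], [-2.2, 2.34], [-1.47, 1.5], [-3.14, 3.14]. Speed limits (rad/s): [2.57, 2.57, 3.14, 3.14, 3.14, 3.14].

### API

Orientations are given as a unit quaternion [w, x, y, z].
In Python, from workcell import env gives the robot as it stands.
- The arm moves only by the tool move_arm, never from a script. Its argument "moves" is one flat list of numbers, 5 for each row, row after row: the shift along the world's x, y, z in m, then the turn about the world's z in rad, then the finger opening in m, from 0 to 0.0854. A call has 1 to 12 rows; each row is the pose to reach, as a shift and turn from the pose commanded when the call began; what a row does not reach only later rows make up. A row lasts 1/12 s, in which the tool goes at most 41.7 mm and 7.16 degrees, less where a joint would pass 70% of its speed; a pose out of reach is approached as far as the arm can. A call with a gripper value outside its range is refused whole. The fingers move at their own pace and stop on an object; "newtons" is the grip in N (left out, the last holds). Time passes only in rows, so rows that repeat a pose let the fingers close. It gives the time, the measured TCP pose, the force, the opening and the grip force at its end, in the units of the state.
- env.get_state(): the state, without advancing time (a new reading comes with each control period).
- env.read_camera(name): name is "side" or "top"; returns a dict with "pixels" (400x640x3 uint8, red, green, blue), "camera_matrix" (3x3 intrinsics, pixels), "distortion" ([k1, k2, p1, p2, k3] as OpenCV has them; the pictures are not rectified), "rvec" (rotation vector, rad) and "tvec" (3), from world to camera coordinates, as OpenCV has them. Camera axes: x right, y down, z forward; pixel columns grow to the right and rows downward; lengths in m; the calibration is good to about 2 mm. A picture is of the moment at which its call begins. There is no depth.
- env.hand_in(): hands the job in; it is judged then, once.
The state is a dict: "clock": time; "joint_pos": joint angles; "qvel": joint speeds; "tau": joint torques, N m; "tcp_pos": TCP position; "orientation": TCP orientation; "wrist_force": force on the tool from outside, world axes, zero at the start; "ft_torque": the same for the moment, N m; "finger_gap": finger opening in m; "grip_force": force on a finger pad.
Only numpy, scipy, OpenCV 4.12 (cv2) and the standard library are available. Lean on these libraries where they do the work, as an engineer would, in place of code of your own. Each camera call takes 0.05 s, during which the arm holds its last target. There are 200 camera calls.

## Working session

There is one attempt and no reset: what is moved stays moved. The work goes in short steps, Python scripts to look and compute and a tool call to move; the robot and the scene stay as the last step left them, time stands still between calls to the robot, and variables do not carry over. Pictures are saved under pics/ and viewed, at most 16 in all, crops included, and the job is handed in when it is done.

Besides the shell and the picture viewer there is one more tool, called after ">>>" as name(argument=value, ...) on one line, values as JSON. move_arm: Moves the arm, as the interface text tells. Its arguments: {"type":"object","properties":{"moves":{"type":"array"},"newtons":{"type":"number"}},"required":["moves"]}

```bash
mkdir -p pics; ls
cat > h.py <<'E'
import numpy as np,cv2,sys
from workcell import env
def shot(name,fn,crop=None,s=1):
    r=env.read_camera(name);p=cv2.cvtColor(r["pixels"],cv2.COLOR_RGB2BGR)
    cv2.imwrite('pics/raw_'+fn,p)
    if crop: x0,y0,x1,y1=crop;p=p[y0:y1,x0:x1]
    if s!=1:p=cv2.resize(p,None,fx=s,fy=s,interpolation=cv2.INTER_CUBIC)
    cv2.imwrite('pics/'+fn,p);return r
import pickle
def cal(name):
    return pickle.load(open(name+'.pkl','rb'))
def world(name,u,v,z):
    r=cal(name);R=cv2.Rodrigues(np.array(r['rvec'],float))[0];t=np.array(r['tvec'],float).reshape(3)
    d=cv2.undistortPoints(np.array([[[u,v]]],float),np.array(r['camera_matrix'],float),np.array(r['distortion'],float))[0,0]
    c=-R.T@t;w=R.T@np.array([d[0],d[1],1]);return c+w*(z-c[2])/w[2]
def px(name,P):
    r=cal(name);return cv2.projectPoints(np.array(P,float).reshape(-1,3),np.array(r['rvec'],float),np.array(r['tvec'],float),np.array(r['camera_matrix'],float),np.array(r['distortion'],float))[0].reshape(-1,2)
E
python3 - <<'E'
from h import *
for n in('top','side'):
    r=shot(n,n+'0.png',None,1.25); r=dict(r);r.pop('pixels');pickle.dump(r,open(n+'.pkl','wb'))
    R=cv2.Rodrigues(np.array(r['rvec'],float))[0];print(n,-R.T@np.array(r['tvec']).reshape(3),R[2])
print(env.get_state())
E
```

```text
pics
top [0.40293591 0.01366987 1.54075077] [ 0.10322406  0.01108998 -0.9945963 ]
side [ 0.2894617  -0.63098075  0.79911534] [ 0.28954656  0.66475716 -0.68866589]
{'clock': 0.1, 'joint_pos': array([-1.42657849e+00,  3.13974867e-01,  4.51121729e-02,  1.30361169e+00,
        1.11102660e-05,  1.43118119e+00]), 'qvel': array([-0.00032107, -0.00127945,  0.00354914, -0.00124468, -0.00116018,
       -0.00179786]), 'tau': array([ 3.94123985e-03, -4.81724203e+01,  2.99245369e+01,  1.26667757e-02,
       -6.58216163e-05,  4.65390031e-06]), 'tcp_pos': array([ 0.16094359, -0.55156132,  0.23847784]), 'orientation': array([-8.39039864e-04,  9.89946398e-01,  1.41440538e-01,  3.62421661e-06]), 'wrist_force': array([-0.02546699,  0.4925549 , -0.06583032]), 'ft_torque': array([-0.06117247, -0.03508855, -0.01400229]), 'grip_force': 0.0, 'finger_gap': 0.08548398616911361}
```

View pics/top0.png

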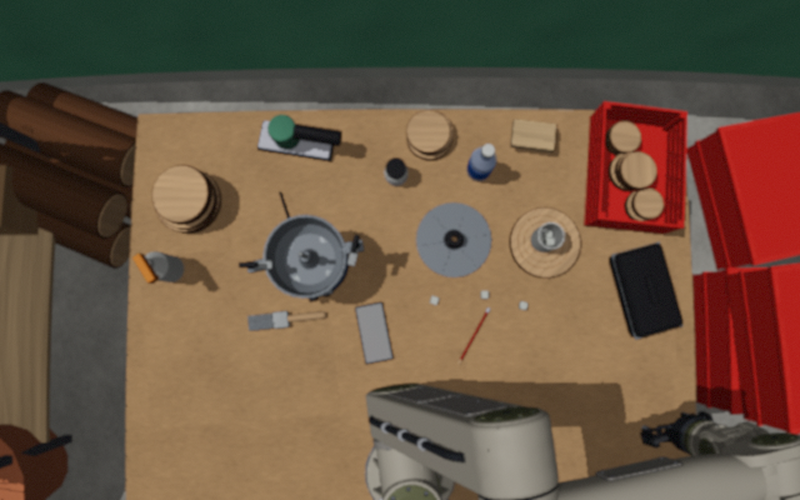

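View pics/side0.png

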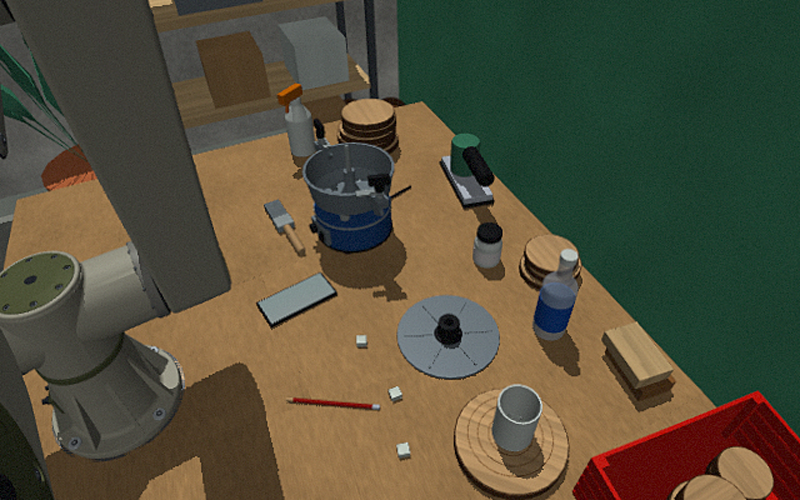

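Run:
```python
import cv2
a=cv2.imread('pics/raw_top0.png')
A=cv2.resize(a[160:250,185:300],None,fx=5,fy=5,interpolation=cv2.INTER_CUBIC)
B=cv2.resize(a[155:255,330:470],None,fx=4,fy=4,interpolation=cv2.INTER_CUBIC)
s=cv2.imread('pics/raw_side0.png')
C=cv2.resize(s[90:205,215:345],None,fx=5,fy=5,interpolation=cv2.INTER_CUBIC)
cv2.imwrite('pics/a1.png',A);cv2.imwrite('pics/b1.png',B);cv2.imwrite('pics/c1.png',C)
```

```text
(no output)
```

View pics/a1.png

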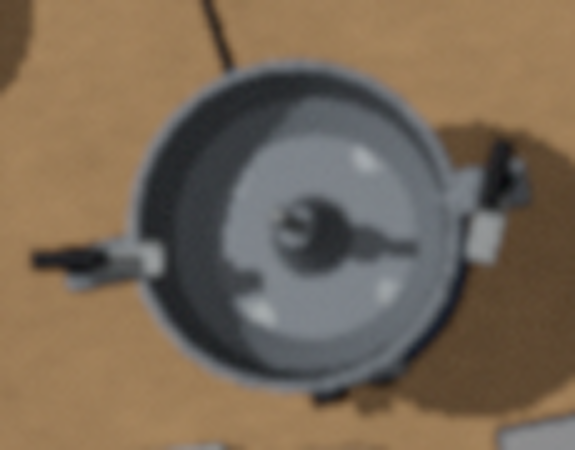

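View pics/b1.png

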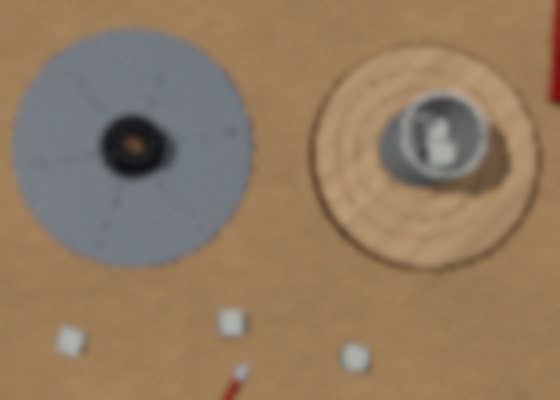

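View pics/c1.png

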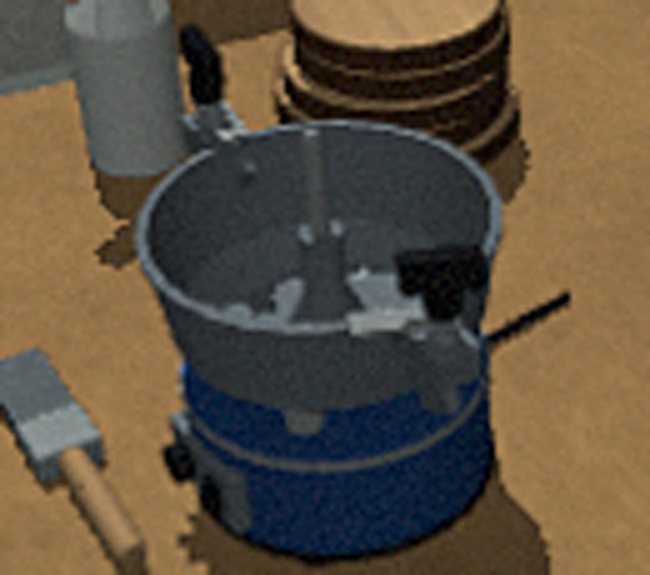

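Run:
```python
from h import *
A=lambda x,y:(x/5+185-.4,y/5+160-.4)
B=lambda x,y:(x/4+330-.375,y/4+155-.375)
C=lambda x,y:(x/5+215-.4,y/5+90-.4)
W=lambda n,p,z:print(n,np.round(world(n2,p[0],p[1],z),4)) 
n2='top'
for n,p,z in [('rimL',A(137,226),.18),('rimR',A(463,226),.18),('rimT',A(300,64),.18),('rimB',A(300,388),.18),('Rknob',A(497,180),.229),('Rstrapend',A(485,262),.19),('Lknob0',A(33,260),.229),('Lknob1',A(105,260),.229),('Lstrapend',A(162,260),.19),
 ('lidL',B(12,148),.006),('lidR',B(252,148),.006),('lidT',B(132,28),.006),('lidB',B(132,268),.006),('hub',B(133,146),.042),
 ('cupL',B(400,136),.112),('cupR',B(488,136),.112),('cupT',B(444,90),.112),('cupB',B(444,182),.112),('slL',B(310,156),.022),('slR',B(540,156),.022),('slT',B(425,42),.022),('slB',B(425,270),.022),
 ('s0',B(70,341),.01),('s1',B(231,324),.01),('s2',B(355,358),.01)]: W(n,p,z)
n2='side'
for n,p,z in [('shafttip',C(312,131),.232),('Rknob',C(440,262),.229),('Lknob',C(198,48),.229),('Rstr',C(350,322),.19),('s0',(362/1.25,341/1.25),.006),('s1',(395/1.25,394/1.25),.006),('s2',(403/1.25,451/1.25),.006)]:W(n,p,z)
```

```text
rimL [0.5347 0.3348 0.18  ]
rimR [0.5342 0.1459 0.18  ]
rimT [0.6287 0.2413 0.18  ]
rimB [0.4416 0.2387 0.18  ]
Rknob [0.555  0.1225 0.229 ]
Rstrapend [0.5127 0.1323 0.19  ]
Lknob0 [0.5111 0.3817 0.229 ]
Lknob1 [0.511  0.3409 0.229 ]
Lstrapend [0.5142 0.3175 0.19  ]
lidL [ 0.5933 -0.0163  0.006 ]
lidR [ 0.5927 -0.2107  0.006 ]
lidT [ 0.6915 -0.1146  0.006 ]
lidB [ 0.4959 -0.1123  0.006 ]
hub [ 0.5901 -0.1112  0.042 ]
cupL [ 0.5885 -0.308   0.112 ]
cupR [ 0.5884 -0.3756  0.112 ]
cupT [ 0.6237 -0.3428  0.112 ]
cupB [ 0.5535 -0.3407  0.112 ]
slL [ 0.5842 -0.255   0.022 ]
slR [ 0.5838 -0.4423  0.022 ]
slT [ 0.6769 -0.351   0.022 ]
slB [ 0.4923 -0.3457  0.022 ]
s0 [ 0.4375 -0.0618  0.01  ]
s1 [ 0.4505 -0.1908  0.01  ]
s2 [ 0.4227 -0.2902  0.01  ]
shafttip [0.5376 0.2413 0.232 ]
Rknob [0.5562 0.113  0.229 ]
Lknob [0.51   0.3514 0.229 ]
Rstr [0.5168 0.1366 0.19  ]
s0 [ 0.4406 -0.0655  0.006 ]
s1 [ 0.4531 -0.1941  0.006 ]
s2 [ 0.4244 -0.2935  0.006 ]
```

>>> move_arm(moves=[0.2,0.1,0.02,1.4,0.0854,0.2,0.1,0.02,1.4,0.0854,0.2,0.1,0.02,1.4,0.0854,0.2,0.1,0.02,1.4,0.0854,0.2,0.1,0.02,1.4,0.0854,0.2,0.1,0.02,1.4,0.0854,0.4275,0.2095,0.02,1.45,0.0854,0.4275,0.2095,0.02,1.45,0.0854,0.4275,0.2095,0.02,1.45,0.0854,0.4275,0.2095,0.02,1.45,0.0854,0.4275,0.2095,0.02,1.45,0.0854,0.4275,0.2095,0.02,1.45,0.0854], newtons=25)

```text
clock: 1.1
tcp_pos: [0.5877, -0.3422, 0.2588]
orientation: [-0.0, 0.645, 0.764, -0.0]
wrist_force: [-0.2, -1.0, -0.1]
finger_gap: 0.0851
grip_force: 0.0
```

>>> move_arm(moves=[0,0,0,1.408,0.0854,0,0,0,1.408,0.0854,0,0,0,1.408,0.0854,0,0,0,1.408,0.0854,0,0,0,1.408,0.0854,0,0,0,1.408,0.0854,0,0,0,1.408,0.0854,0,0,0,1.408,0.0854,0,0,0,1.408,0.0854,0,0,0,1.408,0.0854,0,0,0,1.408,0.0854,0,0,0,1.408,0.0854])

```text
clock: 2.1
tcp_pos: [0.586, -0.3435, 0.2586]
orientation: [-0.001, -0.003, 1.0, 0.0]
wrist_force: [-0.5, 0.3, -0.7]
finger_gap: 0.0855
grip_force: 0.0
```

Run:
```python
from h import *
print(env.get_state())
shot('side','s2.png',(330,150,580,400),3)
```

```text
{'clock': 2.1, 'joint_pos': array([-6.48219966e-01,  5.29829379e-01,  4.20694358e-01,  1.46309109e+00,
        3.59973080e-05, -6.53908202e-01]), 'qvel': array([ 8.65530356e-04,  7.48012036e-04, -1.80478446e-04, -1.70950769e-03,
        6.35862393e-04, -2.82190530e-01]), 'tau': array([ 3.90837362e-03, -5.99099100e+01,  3.01190972e+01,  1.52059912e-02,
       -2.07555540e-04, -4.40868940e-01]), 'tcp_pos': array([ 0.58602702, -0.34348706,  0.25857771]), 'orientation': array([-5.57745118e-04, -2.84410070e-03,  9.99995700e-01,  4.47564826e-04]), 'wrist_force': array([-0.5463538 ,  0.32866612, -0.67301817]), 'ft_torque': array([ 0.08596835, -0.02530384,  0.01812974]), 'grip_force': 0.0, 'finger_gap': 0.0855061916625393}
```

View pics/s2.png

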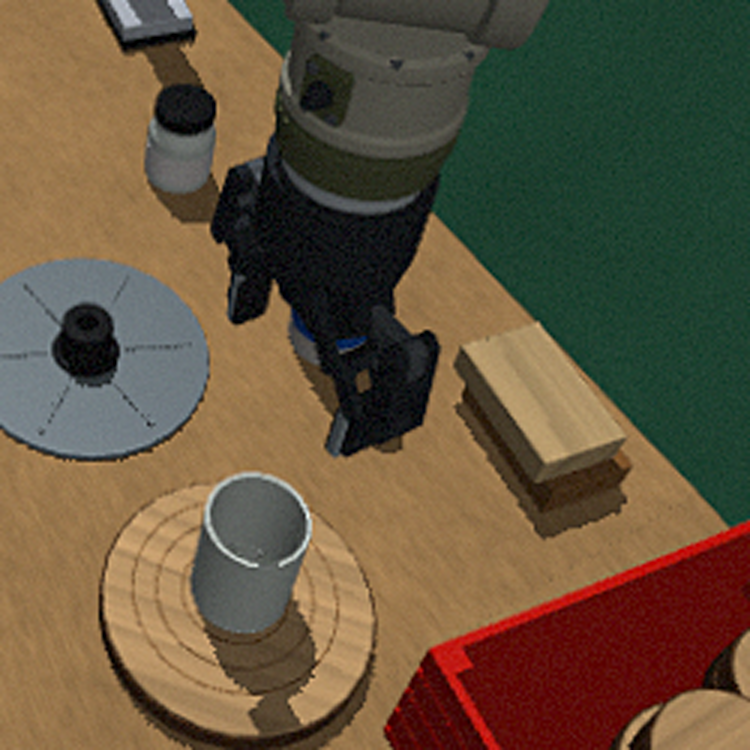

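Run:
```python
from h import *
print(world('side',330+258/3-.33,150+517/3-.33,.112))
```

```text
[ 0.59268697 -0.3421982   0.112     ]
```

>>> move_arm(moves=[0.001,0.001,-0.08,0,0.0854,0.001,0.001,-0.12,0,0.0854,0.001,0.001,-0.14,0,0.0854,0.001,0.001,-0.16,0,0.0854,0.001,0.001,-0.18,0,0.0854,0.001,0.001,-0.198,0,0.0854,0.001,0.001,-0.198,0,0.0854,0.001,0.001,-0.198,0,0.05,0.001,0.001,-0.198,0,0.05,0.001,0.001,-0.198,0,0.05,0.001,0.001,-0.198,0,0.05,0.001,0.001,-0.198,0,0.05], newtons=25)

```text
clock: 3.15
tcp_pos: [0.5888, -0.3435, 0.0635]
orientation: [0.002, -0.0, 1.0, -0.001]
wrist_force: [2.4, 0.3, 3.8]
finger_gap: 0.0665
grip_force: 22.2
```

>>> move_arm(moves=[0,0,0.03,0,0.05,0,0,0.07,0,0.05,0,0,0.11,0,0.05,0,0,0.15,0,0.05,0,0,0.19,0,0.05,0,0,0.23,0,0.05,-0.06,0.1,0.24,0,0.05,-0.06,0.1,0.24,0,0.05,-0.06,0.1,0.24,0,0.05,-0.06,0.1,0.24,0,0.05,-0.06,0.1,0.24,0,0.05,-0.06,0.1,0.24,0,0.05])

```text
clock: 4.15
tcp_pos: [0.5274, -0.2428, 0.3019]
orientation: [0.0, -0.0, 1.0, -0.0]
wrist_force: [-0.5, 0.1, -0.9]
finger_gap: 0.0664
grip_force: 24.6
```

>>> move_arm(moves=[-0.01,0.035,0,0,0.05,-0.02,0.07,0,0,0.05,-0.03,0.105,0,0,0.05,-0.04,0.14,0,0,0.05,-0.05,0.175,0,0,0.05,-0.06,0.21,0,0,0.05,-0.07,0.245,0,0,0.05,-0.08,0.28,0,0,0.05,-0.09,0.315,0,0,0.05,-0.1,0.35,0,0,0.05,-0.11,0.385,0,0,0.05,-0.12,0.42,0,0,0.05])

```text
clock: 5.15
tcp_pos: [0.4079, 0.1785, 0.3013]
orientation: [0.0, 0.001, 1.0, -0.0]
wrist_force: [1.0, -0.5, -1.3]
finger_gap: 0.0665
grip_force: 24.7
```

>>> move_arm(moves=[-0.012,0.03,0,0,0.05,-0.015,0.063,0,0,0.05,-0.015,0.063,0,0,0.05,-0.015,0.063,-0.03,0,0.05,-0.015,0.063,-0.06,0,0.05,-0.015,0.063,-0.08,0,0.05,-0.015,0.063,-0.1,0,0.05,-0.015,0.063,-0.1,0,0.05,-0.015,0.063,-0.1,0,0.05])

```text
clock: 5.9
tcp_pos: [0.3925, 0.2398, 0.2006]
orientation: [-0.001, 0.0, 1.0, -0.001]
wrist_force: [-0.1, -0.1, -0.9]
finger_gap: 0.0664
grip_force: 24.8
```

Run:
```python
from h import *
s=env.get_state();print(s['tcp_pos'],s['wrist_force'],s['finger_gap'],s['grip_force'])
shot('side','s3.png',(150,40,390,240),3)
```

```text
[0.39250253 0.23978642 0.2005833 ] [-0.07248834 -0.10440088 -0.86101268] 0.06643337496613483 24.753286074846983
```

View pics/s3.png

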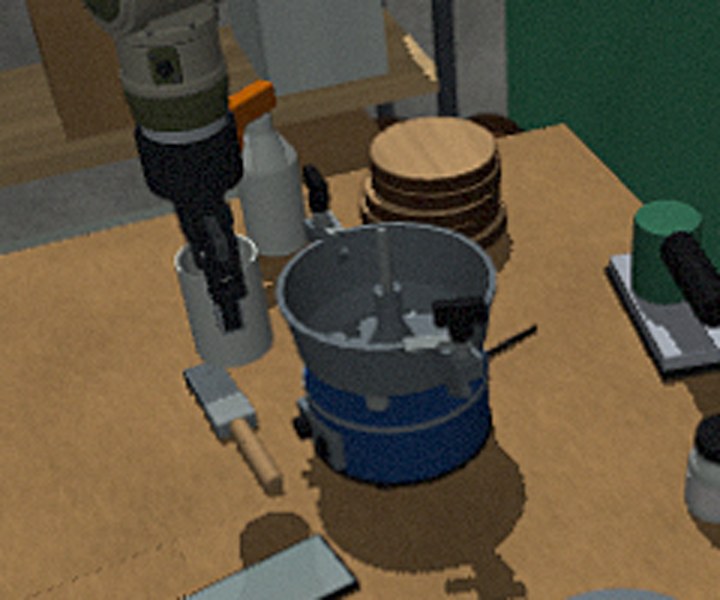

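>>> move_arm(moves=[0.01,0,0,0,0.05,0.015,0,0,0,0.05,0.022,0,0.005,0,0.05,0.028,0,0.009,0,0.05,0.035,0,0.012,0,0.05,0.035,0,0.012,0,0.05])

```text
clock: 6.45
tcp_pos: [0.4282, 0.2399, 0.2143]
orientation: [-0.0, 0.0, 1.0, -0.0]
wrist_force: [-3.1, -2.3, 1.1]
finger_gap: 0.066
grip_force: 27.4
```

>>> move_arm(moves=[0.008,0,0.001,0,0.05,0.016,0,0.001,0,0.05,0.023,0,0.001,0,0.05,0.023,0,0.001,0,0.05])

```text
clock: 6.78
tcp_pos: [0.452, 0.2404, 0.2151]
orientation: [0.001, 0.0, 1.0, 0.0]
wrist_force: [-1.4, -1.5, 1.0]
finger_gap: 0.064
grip_force: 26.0
```

Run:
```python
from h import *
s=env.get_state();print(s['tcp_pos'],s['wrist_force'],s['finger_gap'],s['grip_force'])
shot('side','s4.png',(170,60,330,180),3)
shot('top','t4.png',(180,150,300,270),3)
a=cv2.imread('pics/s4.png');b=cv2.imread('pics/t4.png')
cv2.imwrite('pics/c4.png',np.hstack([cv2.resize(a,(440,360)),cv2.resize(b,(360,360))]))
```

```text
[0.45203398 0.24038086 0.21508065] [-1.36861623 -1.54915548  0.98359662] 0.06399345266294983 25.98095848225057
```

View pics/c4.png

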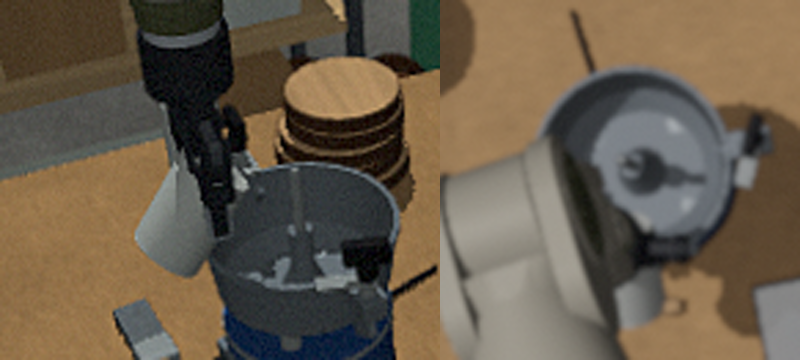

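```bash
cat > fit.py <<'E'
from h import *
from scipy.optimize import differential_evolution
an=np.linspace(0,2*np.pi,40)
def hullmask(P,shape):
    m=np.zeros(shape,np.uint8);cv2.fillConvexPoly(m,cv2.convexHull(px('side',P).astype(np.float32)).astype(np.int32),1);return m>0
def cuppts(x,y,z,th,L=(0,.09),yaw=0):
    # (x,y,z)= centre of bottom, tilt th of the axis towards +x (rotated by yaw)
    m=np.array([np.sin(th)*np.cos(yaw),np.sin(th)*np.sin(yaw),np.cos(th)]);n=np.array([np.cos(th)*np.cos(yaw),np.cos(th)*np.sin(yaw),-np.sin(th)]);q=np.cross(m,n)
    return np.vstack([np.array([x,y,z])+l*m+.033*(np.cos(a)*n+np.sin(a)*q) for l in L for a in an])
def fit(fn,y,b,excl=True,yaw=0):
    im=cv2.imread(fn);hs=cv2.cvtColor(im,cv2.COLOR_BGR2HSV);sh=im.shape[:2]
    white=(hs[...,1]<50)&(hs[...,2]>75);brown=(hs[...,1]>90)&(hs[...,2]>60)
    ok=np.ones(sh,bool)
    if excl:
        ok=~hullmask(np.vstack([[.536+.1*np.cos(a),.24+.1*np.sin(a),z] for z in(0,.2) for a in an]),sh)
    def f(p):
        h=hullmask(cuppts(p[0],y,p[1],p[2],yaw=yaw),sh)
        near=cv2.dilate(h.astype(np.uint8),np.ones((15,15)))>0
        return -(white&h&ok).sum()+2*(brown&h&ok).sum()+1.0*(white&~h&ok&near).sum()
    r=differential_evolution(f,b,seed=0,maxiter=60,popsize=20,tol=1e-6);return r.x,r.fun
E
python3 - <<'E'
from fit import *
x,f=fit('pics/raw_s4.png',.2404,[(.35,.48),(.12,.22),(.2,1.4)])
th=x[2];print(x,f,np.degrees(th))
tcp=env.get_state()['tcp_pos'];m=np.array([np.sin(th),np.cos(th)]);n=np.array([np.cos(th),-np.sin(th)])
d=np.array([tcp[0]-x[0],tcp[2]-x[1]]);print('tcp along axis',d@m,'off axis (towards +x)',d@n)
h=cuppts(x[0],.2404,x[1],th);im=cv2.imread('pics/raw_s4.png');cv2.polylines(im,[cv2.convexHull(px('side',h).astype(np.float32)).astype(np.int32)],1,(0,0,255))
cv2.imwrite('pics/f4.png',cv2.resize(im[60:180,170:330],None,fx=4,fy=4))
E
```

```text
[0.41060888 0.18380037 0.67423244] -497.0 38.63067314014201
tcp along axis 0.04973726906094294 off axis (towards +x) 0.012415212295785854
```

View pics/f4.png

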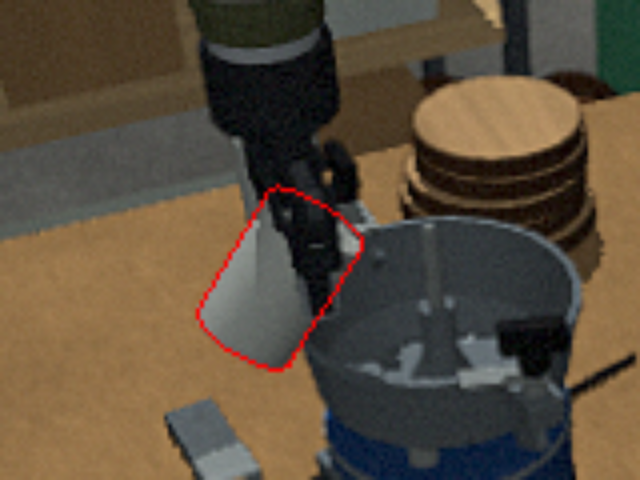

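>>> move_arm(moves=[0.005,0,-0.001,0,0.05,0.01,0,-0.003,0,0.05,0.014,0,-0.008,0,0.05,0.019,0,-0.013,0,0.05,0.025,0,-0.02,0,0.05,0.025,0,-0.02,0,0.05])

```text
clock: 7.38
tcp_pos: [0.4779, 0.2409, 0.195]
orientation: [0.002, 0.0, 1.0, 0.001]
wrist_force: [1.0, -0.0, 4.3]
finger_gap: 0.0642
grip_force: 28.3
```

Run:
```python
from fit import *
env.read_camera('side');shot('side','s5.png')
x,f=fit('pics/raw_s5.png',.2404,[(.35,.48),(.12,.24),(.5,2.1)])
th=x[2];print(x,f,np.degrees(th));s=env.get_state();tcp=s['tcp_pos'];print(tcp,s['finger_gap'],s['grip_force'])
```

```text
[0.42708254 0.19367318 0.50776737] -261.0 29.092927086358127
[0.47677676 0.24080143 0.1949049 ] 0.06385048653463163 28.884327836567536
```

>>> move_arm(moves=[0.002,0,-0.004,0,0.05,0.003,0,-0.007,0,0.05,0.004,0,-0.009,0,0.05,0.004,0,-0.009,0,0.05])

```text
clock: 7.82
tcp_pos: [0.4814, 0.2409, 0.1866]
orientation: [0.002, -0.0, 1.0, 0.001]
wrist_force: [2.7, -0.9, 6.5]
finger_gap: 0.0638
grip_force: 29.3
```

Run:
```python
from h import *
s=env.get_state();print(s['tcp_pos'],s['finger_gap'],s['grip_force'])
shot('side','s6.png',(180,60,320,190),4)
```

```text
[0.48142252 0.24091876 0.18664952] 0.0637901699528234 29.251214722171426
```

View pics/s6.png

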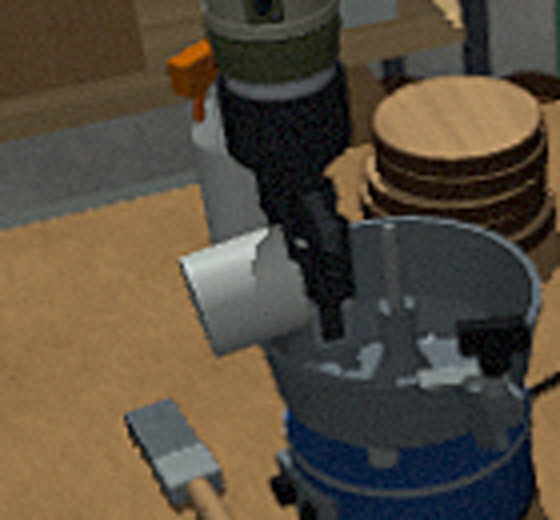

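>>> move_arm(moves=[0.001,0,-0.004,0,0.05,0.002,0,-0.008,0,0.05,0.003,0,-0.011,0,0.05,0.003,0,-0.011,0,0.05])

```text
clock: 8.2
tcp_pos: [0.4865, 0.2412, 0.1776]
orientation: [0.005, 0.0, 1.0, 0.001]
wrist_force: [4.3, -0.7, 13.2]
finger_gap: 0.0639
grip_force: 31.3
```

```bash
cat >> fit.py <<'E'
def fit1(fn,tcp,yaw=0,excl=True):
    im=cv2.imread(fn);hs=cv2.cvtColor(im,cv2.COLOR_BGR2HSV);sh=im.shape[:2]
    white=(hs[...,1]<50)&(hs[...,2]>75);brown=(hs[...,1]>90)&(hs[...,2]>60);out=[]
    ok=np.ones(sh,bool)
    if excl: ok=~hullmask(np.vstack([[.536+.095*np.cos(a),.24+.095*np.sin(a),z] for z in(0,.18) for a in an]),sh)
    for b in(.056,.060,.064,.068):
      for th in np.radians(np.arange(-20,140,2)):
        B=[tcp[0]-b*np.sin(th)*np.cos(yaw),tcp[1]-b*np.sin(th)*np.sin(yaw),tcp[2]+.019-b*np.cos(th)]
        h=hullmask(cuppts(*B,th,yaw=yaw),sh);near=cv2.dilate(h.astype(np.uint8),np.ones((9,9)))>0
        out.append((-(white&h&ok).sum()+2*(brown&h&ok).sum()+(white&~h&ok&near).sum(),b,np.degrees(th)))
    return sorted(out)[:4]
E
python3 - <<'E'
from fit import *
print(fit1('pics/raw_s6.png',[.4814,.2409,.1866]))
env.read_camera('side');shot('side','s7.png');s=env.get_state();print(s['tcp_pos'],s['wrist_force'],s['finger_gap'])
print(fit1('pics/raw_s7.png',s['tcp_pos']))
E
```

```text
[(np.int64(-295), 0.064, np.float64(100.0)), (np.int64(-294), 0.064, np.float64(106.0)), (np.int64(-292), 0.064, np.float64(98.0)), (np.int64(-292), 0.064, np.float64(104.0))]
[0.4864646  0.24121304 0.17766434] [ 3.94075424 -1.13253073 13.04583509] 0.06411366314660707
[(np.int64(-276), 0.068, np.float64(114.00000000000001)), (np.int64(-275), 0.068, np.float64(112.0)), (np.int64(-271), 0.068, np.float64(116.00000000000001)), (np.int64(-271), 0.068, np.float64(122.0))]
```

>>> move_arm(moves=[0,0,0.005,0,0.05,0,0,0.01,0,0.05,-0.025,0,0.01,0,0.05,0,0,0.01,0,0.05,-0.025,0,0.01,0,0.05,0,0,0.01,0,0.05,-0.025,0,0.01,0,0.05,0,0,0.01,0,0.05,-0.02,0,0.01,0,0.05,0,0,0.01,0,0.05,-0.02,0,0.01,0,0.05,0,0,0.01,0,0.05])

```text
clock: 9.3
tcp_pos: [0.4742, 0.2397, 0.1819]
orientation: [-0.006, -0.001, 1.0, -0.001]
wrist_force: [-1.1, -0.2, -0.5]
finger_gap: 0.0642
grip_force: 31.5
```

Run:
```python
from fit import *
env.read_camera('side');shot('side','s8.png',(180,60,320,190),4);s=env.get_state();print(s['tcp_pos'],s['wrist_force'],s['finger_gap'])
print(fit1('pics/raw_s8.png',s['tcp_pos']))
a=cv2.imread('pics/s8.png')
b=cv2.resize(shot('top','t8.png',(190,150,300,270),4) and cv2.imread('pics/t8.png'),(400,440))
cv2.imwrite('pics/c8.png',np.hstack([cv2.resize(a,(400,440)),b]))
```

```text
[0.48283096 0.24042487 0.18354615] [-0.06260185  0.28753574 -0.55837041] 0.06406725975072423
[(np.int64(-329), 0.068, np.float64(118.00000000000001)), (np.int64(-324), 0.068, np.float64(116.00000000000001)), (np.int64(-323), 0.068, np.float64(114.00000000000001)), (np.int64(-321), 0.068, np.float64(119.99999999999999))]
```

View pics/c8.png

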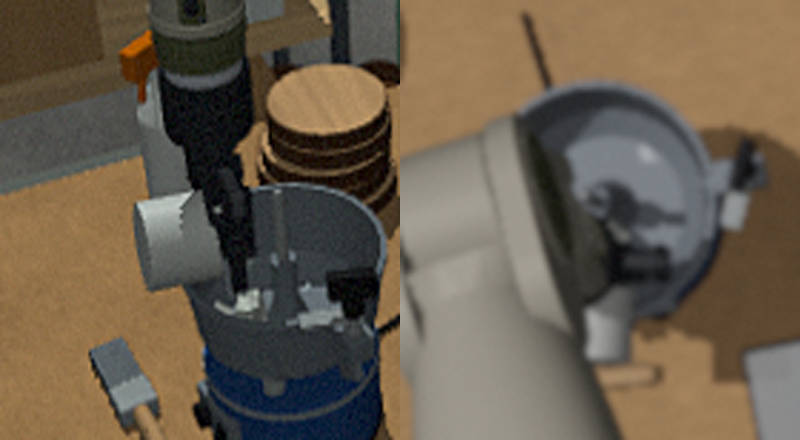

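>>> move_arm(moves=[-0.02,0,0.0,0,0.05,0,0,0.0,0,0.05,-0.02,0,0,0,0.05,0,0,0,0,0.05,-0.02,0,0,0,0.05,0,0,0,0,0.05,-0.02,0,0,0,0.05,0,0,0,0,0.05,0,0,0,0,0.05,0,0,0,0,0.05])

```text
clock: 10.28
tcp_pos: [0.4825, 0.2405, 0.1844]
orientation: [0.0, 0.0, 1.0, 0.0]
wrist_force: [1.7, 0.6, 0.1]
finger_gap: 0.0642
grip_force: 31.5
```

Run:
```python
from fit import *
f=[]
for i in range(4):
    env.read_camera('side');f.append(env.get_state()['wrist_force'][2])
s=env.get_state();print(s['tcp_pos'],f)
shot('side','s9.png');print(fit1('pics/raw_s9.png',s['tcp_pos'])[:2])
```

```text
[0.4820306  0.24050334 0.18467377] [np.float64(-0.20613487744284556), np.float64(-0.29920320445750925), np.float64(-0.1915445641536348), np.float64(0.12730020530895703)]
[(np.int64(-319), 0.068, np.float64(114.00000000000001)), (np.int64(-316), 0.064, np.float64(116.00000000000001))]
```

>>> move_arm(moves=[0,0,0.035,0,0.05,0,0,0.07,0,0.05,0,0,0.1,0,0.05,0.035,0,0.1,0,0.05,0.07,0,0.1,0,0.05,0.105,0,0.1,0,0.05,0.14,0,0.1,0,0.05,0.175,0,0.1,0,0.05,0.21,0,0.1,0,0.05,0.236,0,0.1,0,0.05,0.236,0,0.1,0,0.05,0.236,0,0.1,0,0.05])

```text
clock: 11.53
tcp_pos: [0.7194, 0.24, 0.2806]
orientation: [-0.002, 0.0, 1.0, -0.0]
wrist_force: [-0.5, -0.2, -1.0]
finger_gap: 0.064
grip_force: 31.6
```

Run:
```python
from fit import *
s=env.get_state();print(s['tcp_pos'],s['joint_pos'],s['finger_gap'])
shot('side','s10.png');print(fit1('pics/raw_s10.png',s['tcp_pos'],excl=False)[:3])
r=shot('top','t10.png')
print(px('top',[s['tcp_pos']]))
im=cv2.imread('pics/raw_t10.png');hs=cv2.cvtColor(im,cv2.COLOR_BGR2HSV)
c=px('top',[[.536,.24,.11]])[0].astype(int);print(c)
print(im[c[1]-30:c[1]+32:3,c[0]-30:c[0]+32:3].min(axis=2))
```

```text
[0.71944003 0.24001362 0.28060164] [2.16248479e-01 7.55675575e-01 8.71944954e-01 1.69094831e+00
 1.89744233e-04 2.17065446e-01] 0.06400901923511186
[(np.int64(-502), 0.068, np.float64(108.0)), (np.int64(-489), 0.068, np.float64(106.0)), (np.int64(-476), 0.068, np.float64(104.0))]
[[239.61960859 133.31165629]]
[248 206]
[[139 138 138 136 133 129 124 117 107  93  73  66  55  95 114  92  92  87
   87  87  91]
 [139 138 138 137 133 131 126 119 110  96  79  59  67  49  72 113  96  90
   89  90  89]
 [139 138 138 136 135 131 126 122 113 102  83  60  75  54  73  63 114  99
   91  89  88]
 [139 140 138 137 135 133 128 122 115 105  89  68  73  53  99  90  69 113
   78  62  62]
 [139 138 138 136 136 134 129 125 117 109  96  71  62  57  95 102  92  79
  102  52  50]
 [138 139 138 136 136 134 131 126 119 111  98  80  58  60  90 103 103  85
  101  64  49]
 [140 138 137 137 135 134 131 128 121 114 102  84  62  68  78 117 105 102
   87 104 113]
 [139 138 139 137 136 135 133 127 123 116 107  91  66  74  59 122 110 107
   94 113 120]
 [139 138 137 139 137 135 132 130 124 118 110  95  74  61  61 117 1
[... 390 characters left out ...]
8 137 137 137 136 134 131 127 122 113 100  81  57  75  83 106
  100  75  37]
 [139 138 138 136 139 137 136 136 133 128 124 116 105  86  62  72  65 103
  111  43  42]
 [139 138 138 137 138 136 136 134 133 131 126 118 109  92  67  67  65 105
   87  30  48]
 [140 138 137 138 136 138 137 136 133 131 126 120 111  98  75  53  79 105
   35  41  50]
 [140 139 138 137 136 138 136 136 135 132 128 122 115 101  82  55  74  47
   41  48  45]
 [139 138 138 136 136 137 137 137 135 132 130 124 117 107  88  64  45  39
   47  47  49]
 [138 138 138 138 137 136 136 136 135 134 130 125 119 109  94  68  49  47
   48  49  49]
 [139 138 138 138 138 137 137 137 135 132 132 126 121 113  98  77  53  46
   48  48  48]]
```

>>> move_arm(moves=[0,0,-0.03,0,0.05,0,0,-0.06,0,0.05,0,0,-0.09,0,0.05,0,0,-0.121,0,0.05,0,0,-0.121,0,0.05,-0.01,0,-0.121,0,0.05,-0.018,0,-0.12,0,0.05,-0.02,0,-0.11,0,0.05,-0.021,0,-0.1,0,0.05,-0.023,0,-0.092,0,0.05,-0.028,0,-0.083,0,0.05,-0.028,0,-0.083,0,0.05])

```text
clock: 12.63
tcp_pos: [0.6899, 0.241, 0.206]
orientation: [0.002, -0.0, 1.0, 0.001]
wrist_force: [1.2, -1.2, -0.2]
finger_gap: 0.0638
grip_force: 32.0
```

Run:
```python
from fit import *
env.read_camera('side');s=env.get_state();print(s['tcp_pos'],s['wrist_force'],s['finger_gap'])
shot('side','s11.png');print(fit1('pics/raw_s11.png',s['tcp_pos'],excl=True)[:3])
```

```text
[0.69005114 0.24086524 0.2044075 ] [ 0.68821679 -0.12977168 -1.01607653] 0.06422523025881915
[(np.int64(-470), 0.068, np.float64(98.0)), (np.int64(-468), 0.068, np.float64(96.00000000000001)), (np.int64(-450), 0.064, np.float64(96.00000000000001))]
```

>>> move_arm(moves=[0.018,0,0,0,0.05,0.018,0,-0.028,0,0.05,0.018,0,-0.028,0,0.05,0.01,0,-0.028,0,0.05,0.007,0,-0.024,0,0.05,0.003,0,-0.014,0,0.05,-0.001,0,-0.005,0,0.05,-0.007,0,0.002,0,0.05,-0.0135,0,0.008,0,0.05,-0.0135,0,0.008,0,0.05])

```text
clock: 13.57
tcp_pos: [0.6753, 0.2407, 0.2109]
orientation: [-0.0, -0.0, 1.0, 0.0]
wrist_force: [0.6, 0.8, 0.4]
finger_gap: 0.0638
grip_force: 32.9
```

Run:
```python
from fit import *
env.read_camera('side');s=env.get_state();print(s['tcp_pos'],s['wrist_force'],s['finger_gap'])
shot('side','s12.png');print(fit1('pics/raw_s12.png',s['tcp_pos'],excl=True)[:3])
```

```text
[0.67578671 0.24058983 0.21013605] [-0.38112192 -0.43476884 -0.38096815] 0.06415892139966227
[(np.int64(-476), 0.068, np.float64(88.0)), (np.int64(-474), 0.064, np.float64(86.0)), (np.int64(-472), 0.068, np.float64(86.0))]
```

>>> move_arm(moves=[0.036,0,0,0,0.05,0.036,0,-0.012,0,0.05,0.036,0,-0.023,0,0.05,0.03,0,-0.023,0,0.05,0.025,0,-0.023,0,0.05,0.02,0,-0.023,0,0.05,0.015,0,-0.023,0,0.05,0.015,0,-0.023,0,0.05])

```text
clock: 14.33
tcp_pos: [0.6929, 0.2407, 0.1883]
orientation: [0.003, -0.0, 1.0, 0.0]
wrist_force: [3.5, 0.0, 2.4]
finger_gap: 0.064
grip_force: 33.1
```

Run:
```python
from fit import *
env.read_camera('side');s=env.get_state();print(s['tcp_pos'],s['wrist_force'],s['finger_gap'])
shot('side','s13.png');print(fit1('pics/raw_s13.png',s['tcp_pos'],excl=True)[:3])
```

```text
[0.69290011 0.2406932  0.18850697] [4.6827116  0.02682612 0.69481713] 0.06380791919994638
[(np.int64(-494), 0.068, np.float64(90.0)), (np.int64(-492), 0.064, np.float64(88.0)), (np.int64(-486), 0.068, np.float64(92.0))]
```

>>> move_arm(moves=[-0.004,0,0,0,0.05,-0.008,0,0.001,0,0.05,-0.008,0,0.001,0,0.05])

```text
clock: 14.68
tcp_pos: [0.6892, 0.2406, 0.1915]
orientation: [0.007, 0.0, 1.0, 0.001]
wrist_force: [14.3, 0.5, 3.9]
finger_gap: 0.0642
grip_force: 32.9
```

```bash
sed -i 's/for b in(.056,.060,.064,.068)/for b in(.058,.062,.066,.070,.074)/' fit.py
python3 - <<'E'
from fit import *
env.read_camera('side');s=env.get_state();print(s['tcp_pos'],s['wrist_force'],s['finger_gap'])
shot('side','s14.png',(230,60,370,190),4);print(fit1('pics/raw_s14.png',s['tcp_pos'],excl=True)[:3])
E
```

```text
[0.68926475 0.24059263 0.19136722] [14.1728139   0.06856768  4.71758264] 0.06371071975395398
[(np.int64(-503), 0.07, np.float64(88.0)), (np.int64(-493), 0.07, np.float64(86.0)), (np.int64(-493), 0.074, np.float64(86.0))]
```

>>> move_arm(moves=[0.006,0,0.004,0,0.05,0.006,0,0.006,0,0.05,0,0,0.006,0,0.05,-0.004,0,0.006,0,0.05,-0.008,0,0.008,0,0.05,-0.008,0,0.008,0,0.05], newtons=20)

```text
clock: 15.28
tcp_pos: [0.6812, 0.2403, 0.1996]
orientation: [0.008, 0.0, 1.0, 0.001]
wrist_force: [15.1, -1.2, 6.3]
finger_gap: 0.0643
grip_force: 33.7
```

Run:
```python
from fit import *
env.read_camera('side');s=env.get_state();print(s['tcp_pos'],s['wrist_force'],s['ft_torque'],s['finger_gap'],s['grip_force'])
shot('side','s15.png',(230,60,370,190),4);print(fit1('pics/raw_s15.png',s['tcp_pos'],excl=True)[:3])
```

```text
[0.68117979 0.24036166 0.19954346] [13.98016517 -0.96905709  5.75493892] [-0.11869719 -2.78359048  0.01326686] 0.06410732594369786 33.73678170496419
[(np.int64(-487), 0.066, np.float64(78.0)), (np.int64(-485), 0.066, np.float64(80.0)), (np.int64(-485), 0.074, np.float64(78.0))]
```

View pics/s15.png

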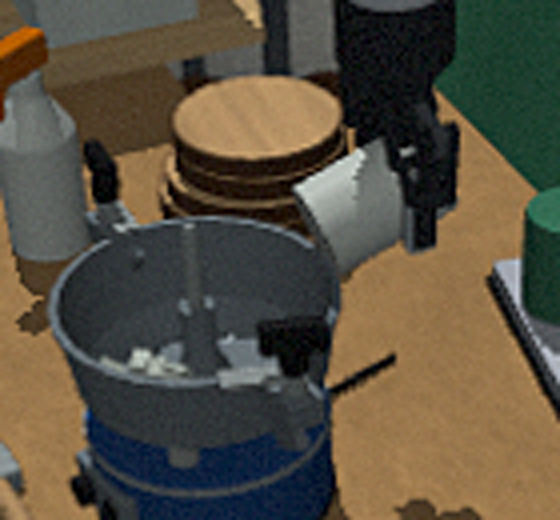

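>>> move_arm(moves=[-0.002,0,0.004,0,0.05,-0.004,0,0.008,0,0.05,-0.008,0,0.01,0,0.05,-0.012,0,0.013,0,0.05,-0.016,0,0.015,0,0.05,-0.016,0,0.015,0,0.05], newtons=20)

```text
clock: 15.88
tcp_pos: [0.6579, 0.2406, 0.2105]
orientation: [-0.001, -0.0, 1.0, -0.0]
wrist_force: [0.1, 0.5, -1.0]
finger_gap: 0.0641
grip_force: 33.7
```

```bash
cat > st.py <<'E'
from fit import *
def st(fn,excl=True):
    env.read_camera('side');s=env.get_state();print(s['tcp_pos'],s['wrist_force'],s['finger_gap'],s['grip_force'])
    shot('side',fn,(230,60,370,190),4);print(fit1('pics/raw_'+fn,s['tcp_pos'],excl=excl)[:3])
E
python3 -c "
from st import *
st('s16.png')"
```

```text
[0.65848305 0.24052621 0.21025154] [ 0.32625374 -0.16693918 -0.14624414] 0.06377652871133514 33.74209899629932
[(np.int64(-486), 0.058, np.float64(68.0)), (np.int64(-478), 0.058, np.float64(76.0)), (np.int64(-476), 0.058, np.float64(70.0))]
```

>>> move_arm(moves=[0.035,0,0.02,0,0.05,0.05,0,0.01,0,0.05,0.05,0,-0.01,0,0.05,0.04,0,-0.01,0,0.05,0.03,0,-0.01,0,0.05,0.022,0,-0.008,0,0.05,0.018,0,-0.002,0,0.05,0.015,0,0.004,0,0.05,0.01,0,0.008,0,0.05,0.01,0,0.008,0,0.05])

```text
clock: 16.82
tcp_pos: [0.6699, 0.2407, 0.2203]
orientation: [0.001, -0.0, 1.0, 0.0]
wrist_force: [0.4, -0.8, 0.1]
finger_gap: 0.0639
grip_force: 33.9
```

```bash
python3 -c "
from st import *
st('s17.png')"
```

```text
[0.67012498 0.24059403 0.2197297 ] [ 0.54763089 -0.57722392 -0.54298078] 0.06420173837033312 33.86927941348404
[(np.int64(-502), 0.058, np.float64(68.0)), (np.int64(-498), 0.058, np.float64(72.0)), (np.int64(-494), 0.058, np.float64(70.0))]
```

>>> move_arm(moves=[0.022,0,0,0,0.05,0.022,0,-0.022,0,0.05,0.022,0,-0.022,0,0.05,0.012,0,-0.022,0,0.05,0.005,0,-0.02,0,0.05,0,0,-0.017,0,0.05,-0.004,0,-0.013,0,0.05,-0.01,0,-0.008,0,0.05,-0.01,0,-0.008,0,0.05])

```text
clock: 17.67
tcp_pos: [0.6596, 0.2406, 0.2128]
orientation: [0.001, -0.0, 1.0, 0.0]
wrist_force: [0.5, -0.1, -0.6]
finger_gap: 0.0638
grip_force: 33.3
```

```bash
sed -i 's/for b in(.058/for b in(.050,.054,.058/' fit.py;python3 -c "
from st import *
st('s18.png')"
```

```text
[0.65931188 0.24047212 0.2117664 ] [-0.40273929 -0.3151084  -0.22563817] 0.06437041843751543 33.31901632016525
[(np.int64(-494), 0.054, np.float64(66.0)), (np.int64(-488), 0.054, np.float64(62.0)), (np.int64(-488), 0.058, np.float64(66.0))]
```

>>> move_arm(moves=[0.025,0,0,0,0.05,0.025,0,-0.012,0,0.05,0.025,0,-0.012,0,0.05,0.017,0,-0.012,0,0.05,0.01,0,-0.012,0,0.05,0.005,0,-0.012,0,0.05,0,0,-0.011,0,0.05,-0.004,0,-0.01,0,0.05,-0.004,0,-0.01,0,0.05])

```text
clock: 18.52
tcp_pos: [0.6604, 0.2404, 0.2045]
orientation: [0.007, 0.0, 1.0, 0.001]
wrist_force: [10.4, -0.3, 7.4]
finger_gap: 0.0642
grip_force: 31.0
```

```bash
python3 -c "
from st import *
st('s19.png')"
```

```text
[0.66042708 0.24040426 0.20459725] [10.0140804   0.05986447  7.36642171] 0.06389704601062056 31.035970894881757
[(np.int64(-453), 0.054, np.float64(52.0)), (np.int64(-451), 0.05, np.float64(52.0)), (np.int64(-451), 0.05, np.float64(54.0))]
```

>>> move_arm(moves=[-0.004,0,0.003,0,0.05,-0.008,0,0.006,0,0.05,-0.012,0,0.008,0,0.05,-0.016,0,0.01,0,0.05,-0.016,0,0.01,0,0.05])

```text
clock: 19.03
tcp_pos: [0.6435, 0.2405, 0.2146]
orientation: [0.006, 0.0, 1.0, 0.001]
wrist_force: [6.6, -0.5, 9.1]
finger_gap: 0.0641
grip_force: 27.7
```

```bash
python3 -c "
from st import *
st('s20.png')"
```

```text
[0.64351138 0.24052568 0.21462957] [ 7.05935615 -0.46022046 10.31669253] 0.06395871332709371 27.68869099825679
[(np.int64(-370), 0.05, np.float64(44.0)), (np.int64(-358), 0.05, np.float64(40.0)), (np.int64(-354), 0.05, np.float64(36.0))]
```

>>> move_arm(moves=[-0.005,0,0.002,0,0.05,-0.01,0,0.003,0,0.05,-0.015,0,0.004,0,0.05,-0.02,0,0.004,0,0.05,-0.024,0,0.004,0,0.05,-0.024,0,0.004,0,0.05])

```text
clock: 19.63
tcp_pos: [0.6198, 0.2406, 0.2187]
orientation: [0.006, 0.0, 1.0, 0.001]
wrist_force: [8.5, -0.1, 8.4]
finger_gap: 0.0636
grip_force: 23.2
```

```bash
python3 -c "
from st import *
st('s21.png')"
```

```text
[0.61977984 0.2406075  0.21867867] [ 7.50867869 -0.8960531   9.33180795] 0.06360675089559237 23.190406747162342
[(np.int64(-89), 0.074, np.float64(14.0)), (np.int64(-85), 0.074, np.float64(18.0)), (np.int64(-83), 0.074, np.float64(16.0))]
```

>>> move_arm(moves=[-0.005,0,0,0,0.05,-0.01,0,0,0,0.05,-0.01,0,0.03,0,0.05,0.02,0,0.065,0,0.05,0.05,0,0.065,0,0.05,0.09,0,0.065,0,0.05,0.09,0,0.065,0,0.05,0.09,0,0.065,0,0.05])

```text
clock: 20.4
tcp_pos: [0.7072, 0.2399, 0.2737]
orientation: [-0.003, 0.0, 1.0, -0.001]
wrist_force: [-0.7, -0.3, -1.0]
finger_gap: 0.0639
grip_force: 23.1
```

```bash
python3 -c "
from st import *
st('s22.png',False)"
```

```text
[0.70559667 0.2401204  0.27576823] [-1.3455276  0.4484371  0.2509729] 0.06377308038809176 23.09630798175931
[(np.int64(-44), 0.05, np.float64(-4.0)), (np.int64(-36), 0.05, np.float64(-2.0)), (np.int64(-35), 0.05, np.float64(4.0))]
```

>>> move_arm(moves=[0,0,0.03,0,0.05,-0.015,-0.02,0.04,0,0.05,-0.03,-0.055,0.04,0,0.05,-0.045,-0.09,0.04,0,0.05,-0.06,-0.125,0.04,0,0.05,-0.075,-0.16,0.04,0,0.05,-0.085,-0.195,0.04,0,0.05,-0.095,-0.23,0.04,0,0.05,-0.105,-0.265,0.04,0,0.05,-0.11,-0.3,0.04,0,0.05,-0.115,-0.335,0.04,0,0.05,-0.12,-0.37,0.04,0,0.05])

```text
clock: 21.5
tcp_pos: [0.5827, -0.1296, 0.3217]
orientation: [0.001, -0.001, 1.0, -0.0]
wrist_force: [0.2, -0.5, -0.7]
finger_gap: 0.0639
grip_force: 23.1
```

>>> move_arm(moves=[0,-0.035,0,0,0.05,0,-0.07,0,0,0.05,0,-0.105,0,0,0.05,0,-0.14,0,0,0.05,0,-0.175,0,0,0.05,0,-0.205,0,0,0.05,0,-0.218,-0.03,0,0.05,0,-0.218,-0.07,0,0.05,0,-0.218,-0.11,0,0.05,0,-0.218,-0.14,0,0.05,0,-0.218,-0.14,0,0.05])

```text
clock: 22.42
tcp_pos: [0.5806, -0.3433, 0.1734]
orientation: [-0.005, -0.0, 1.0, 0.004]
wrist_force: [-2.1, 1.7, -1.8]
finger_gap: 0.0639
grip_force: 23.2
```

```bash
python3 -c "
from st import *
st('s23.png',False)
im=cv2.imread('pics/raw_s23.png');cv2.imwrite('pics/v23.png',cv2.resize(im[200:390,330:530],None,fx=3,fy=3))
h=cv2.cvtColor(im,cv2.COLOR_BGR2HSV)
t=env.get_state()['tcp_pos'];p=px('side',[t,t+[0,0,-.03],t+[0,-.033,-.02]]);print(p)
for q in p: print(h[int(q[1]),int(q[0])])
shot('top','t23.png')
"
```

```text
[ 0.58230403 -0.34440131  0.17742349] [-0.20809555  1.23664192  0.20901136] 0.06395932359018693 23.155613257549703
[(np.int64(-625), 0.05, np.float64(0.0)), (np.int64(-620), 0.05, np.float64(-6.000000000000001)), (np.int64(-620), 0.05, np.float64(-2.0))]
[[418.54105023 305.18565535]
 [415.98257112 314.33416252]
 [427.36837992 326.80320522]]
[ 71  19 108]
[ 70   7 111]
[102  44  86]
```

View pics/v23.png

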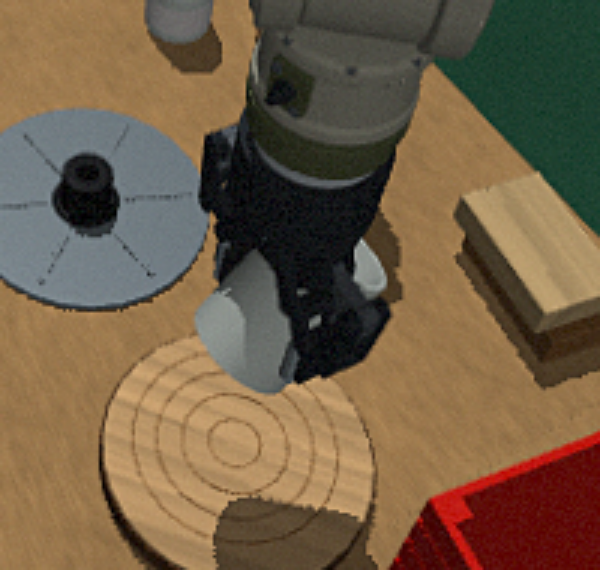

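>>> move_arm(moves=[0.01,0,-0.03,0,0.05,0.028,0,-0.06,0,0.05,0.028,0,-0.09,0,0.05,0.028,0,-0.102,0,0.05,0.028,0,-0.106,0,0.05,0.028,0,-0.11,0,0.05,0.028,0,-0.11,0,0.05], newtons=20)

```text
clock: 23.15
tcp_pos: [0.6145, -0.3483, 0.0716]
orientation: [0.001, -0.0, 1.0, -0.001]
wrist_force: [-0.3, -0.7, -0.3]
finger_gap: 0.0636
grip_force: 23.2
```

>>> move_arm(moves=[0,0,-0.002,0,0.05,0,0,-0.004,0,0.05,0,0,-0.004,0,0.05])

```text
clock: 23.4
tcp_pos: [0.6141, -0.348, 0.0664]
orientation: [0.001, -0.0, 1.0, -0.0]
wrist_force: [0.1, 0.4, -1.2]
finger_gap: 0.064
grip_force: 23.2
```

>>> move_arm(moves=[0,0,-0.003,0,0.05,0,0,-0.006,0,0.05,0,0,-0.006,0,0.05])

```text
clock: 23.65
tcp_pos: [0.6144, -0.3482, 0.061]
orientation: [0.001, -0.0, 1.0, -0.001]
wrist_force: [-0.3, 0.6, 6.4]
finger_gap: 0.0635
grip_force: 24.1
```

>>> move_arm(moves=[0,0,-0.003,0,0.05,0,0,-0.006,0,0.05,0,0,-0.006,0,0.05])

```text
clock: 23.9
tcp_pos: [0.6162, -0.3485, 0.0587]
orientation: [0.003, -0.0, 1.0, -0.002]
wrist_force: [-2.8, 3.5, 20.6]
finger_gap: 0.0638
grip_force: 27.7
```

>>> move_arm(moves=[-0.004,0,0.002,0,0.05,-0.01,0,0.002,0,0.05,-0.016,0,0.002,0,0.05,-0.022,0,0.002,0,0.05,-0.028,0,0.001,0,0.05,-0.028,0,0.001,0,0.05])

```text
clock: 24.4
tcp_pos: [0.588, -0.3498, 0.0589]
orientation: [0.003, 0.0, 1.0, -0.003]
wrist_force: [-3.2, 0.6, 16.9]
finger_gap: 0.064
grip_force: 27.2
```

Run:
```python
from fit import *
env.read_camera('side');s=env.get_state();print(s['tcp_pos'],s['wrist_force'],s['finger_gap'],s['grip_force'])
shot('side','s24.png');im=cv2.imread('pics/raw_s24.png');h=cv2.cvtColor(im,cv2.COLOR_BGR2HSV)
t=s['tcp_pos']
w=(h[...,1]<60)&(h[...,2]>70)
c=px('side',[[.585,-.348,.022]])[0].astype(int);print(c)
for y in range(c[1]-50,c[1]+22,2):print(y,''.join('#' if h[y,x,1]<60 and h[y,x,2]>70 else '.' if h[y,x,1]>=60 and h[y,x,2]>70 else 'k' for x in range(c[0]-40,c[0]+60)))
```

```text
[ 0.58765963 -0.34980875  0.05887261] [-3.9957159  -0.38421828 16.23826994] 0.06421190863298963 27.2057696885895
[407 348]
298 #############kk............kkkkkkkkkkkkkkkkkkkkkkkkkkkkkkkkkkk#########k#kkkkkkkkk.....k.......kk...
300 #######kkkkkkk............kkkkkkkkkkkkkkkkkkkkkkkkkkkkkkkkkkkkkkkkkkkkkkkkkkkkkkkk........kkkkk.....
302 kkkkkk....................kkkkkkkkkkkkkkkkkkkkkkkkkkkkkkkkkkkkkkkkkkkkkkkkkkkkkkk...................
304 ..........................kkkkkkkkkkkkkkkkkkkkk###kkkkkkkkkkkkkkkkkkkkkkkkkkkkkk....................
306 ...........................kkkkkkkkkkkkkkkkkkkkkkk####kkkkkkkkkkkkkkkkkkkkkkkkkk....................
308 ............................kkkkkkkkkkkkkkkkkkkkkkkkkkk###########kkkkkkkkkkkkk.....................
310 ...............................kkkkkkkkkkkkkkkkkkkkkkkkkkkkkkkkkkkkkkkkkkkkkkk......................
312 ...............................kkkkkkkkkkkkkkkkkkkkkkkkkkkkkkkkkkkkkkkkkkkkkk.......................
314 ...............................kkkkkkkkkkkkkkkkkkkkkkkkkkkkkkkkkkkkkkkkkkkkkk.......................
316 ............................
[... 2102 characters left out ...]
....################kkk##kkkkkkkkkkkkkkkkkkk......k...................
358 ....................................##############kkkkkkkkkkkkkkkkkkkk..............................
360 ..............................k........#############k.kkkk...kkkkk........k.........................
362 ..................................kk.......######.k.............k........k..........................
364 ......................................k.kkk.kk.........................................k............
366 k.......................................................................k........k..................
368 kk........................................................k...........k...............kk............
```

```bash
cat > f3.py <<'E'
from fit import *
def f3(fn,t,y0=312,b=None):
    im=cv2.imread(fn);h=cv2.cvtColor(im,cv2.COLOR_BGR2HSV);sh=im.shape[:2]
    w=(h[...,1]<60)&(h[...,2]>70);br=(h[...,1]>=60)&(h[...,2]>70);w[:y0]=0;br[:y0]=0
    K=np.ones((25,25))
    def f(p):
        m=hullmask(cuppts(p[0],t[1],p[1],p[2]),sh);near=cv2.dilate(m.astype(np.uint8),K)>0
        return -(w&m).sum()+(br&m).sum()*1.5+(w&~m&near).sum()*1.5
    r=differential_evolution(f,b or [(t[0]-.07,t[0]+.05),(t[2]-.06,t[2]),(-.4,1.4)],seed=1,maxiter=60,popsize=20)
    x=r.x;m=np.array([np.sin(x[2]),np.cos(x[2])]);n=np.array([np.cos(x[2]),-np.sin(x[2])])
    d=np.array([t[0]-x[0],t[2]+.019-x[1]]);print('bottom',x[:2].round(4),'tilt',np.degrees(x[2]).round(1),'score',r.fun,'white',w.sum(),'grasp along/off',(d@m).round(4),(d@n).round(4))
E
python3 -c "
from f3 import *
f3('pics/raw_s24.png',np.array([.5877,-.3498,.0589]))
f3('pics/raw_s23.png',np.array([.5823,-.3444,.1774]),y0=270)"
```

```text
bottom [0.5787 0.0336] tilt 35.1 score -859.5 white 4125 grasp along/off 0.0414 -0.0181
bottom [0.5744 0.1496] tilt 35.9 score -938.5 white 8328 grasp along/off 0.0425 -0.0211
```

>>> move_arm(moves=[-0.005,0,-0.002,0,0.05,-0.01,0,-0.004,0,0.05,-0.015,0,-0.005,0,0.05,-0.02,0,-0.006,0,0.05,-0.02,0,-0.006,0,0.05])

```text
clock: 24.92
tcp_pos: [0.5733, -0.3523, 0.0576]
orientation: [0.009, -0.0, 1.0, -0.006]
wrist_force: [1.7, -0.1, 28.0]
finger_gap: 0.064
grip_force: 27.1
```

```bash
python3 -c "
from f3 import *
env.read_camera('side');s=env.get_state();print(s['tcp_pos'],s['wrist_force'],s['finger_gap'],s['grip_force'])
shot('side','s25.png');f3('pics/raw_s25.png',s['tcp_pos'])"
```

```text
[ 0.57282748 -0.35234686  0.05759078] [ 2.07306182 -0.71271002 29.24772961] 0.06403625372342013 27.66029332531616
bottom [0.5669 0.031 ] tilt 30.9 score -848.5 white 4165 grasp along/off 0.0421 -0.0183
```

>>> move_arm(moves=[0,0,0.004,0,0.05,0,0,0.006,0,0.05,0,0,0.006,0,0.066,0,0,0.006,0,0.068,0,0,0.006,0,0.07,0,0,0.006,0,0.073,0,0,0.006,0,0.076,0,0,0.006,0,0.08,0,0,0.006,0,0.0854,0,0,0.006,0,0.0854])

```text
clock: 25.85
tcp_pos: [0.5657, -0.3475, 0.0541]
orientation: [-0.0, -0.0, 1.0, 0.0]
wrist_force: [0.2, -0.4, -0.2]
finger_gap: 0.0855
grip_force: 0.0
```

```bash
python3 -c "
from f3 import *
env.read_camera('side');s=env.get_state();print(s['tcp_pos'],s['wrist_force'],s['finger_gap'],s['grip_force'])
shot('side','s26.png');f3('pics/raw_s26.png',s['tcp_pos'])"
```

```text
[ 0.56571534 -0.34757228  0.05415026] [ 0.54652682  0.27210647 -0.15176656] 0.08545840531797805 0.0
bottom [0.5636 0.0333] tilt 31.7 score -822.0 white 4178 grasp along/off 0.035 -0.0192
```

```bash
cat > tv.py <<'E'
import sys,cv2
fn,x0,x1,y0,y1=sys.argv[1],*map(int,sys.argv[2:6]);im=cv2.imread(fn);h=cv2.cvtColor(im,cv2.COLOR_BGR2HSV)
for y in range(y0,y1,2):print(y,''.join('#' if h[y,x,1]<60 and h[y,x,2]>70 else '.' if h[y,x,1]>=60 and h[y,x,2]>70 else 'k' for x in range(x0,x1)))
E
python3 tv.py pics/raw_s26.png 360 470 296 372
```

```text
296 ######################kkkkkkkkkkkkkkkkkkk##kkkkkk######################k###k###k............kk.......k.k......
298 ####################kkkkkkkkkkkkkkkkkkkkkkk#kkk####k##############k###########kk..............kk.......k......
300 ##############kkkkk.kkkkkkkkkkkkkkkkkkkkkkkkkk##############################kkk..................kkkkk........
302 k.kkkkkkkkkkk.......kkkkkkkkkkkkkkkkkkkkkkkkkkkkk##k#####################kkkk.................................
304 .....................kkkkkkkkkkkkkkkkkkkkkkkkkkkkkkkk##############kkkkkkkkkk.................................
306 ......................kkkkkkkkkkkkkkkkkkkkkkkkkkkkkkkkkkkkkkkkkkkkkkkkkkkkkkk.................................
308 .........................kkkkkkkkkkkkkkkkkkkkkkkkkkkkkkkkkkkkkkkkkkkkkkkkkkk..................................
310 .........................kkkkkkkkkkkkkkkkkk#kkkkkkkkkkkkkkkkkkkkkkkkkkkkkkk...................................
312 .........................kkkkkkkkkkkkkkkkkkkkk###kkkkkkkkkkkkkkkkkkkkkkkkkk...................................
314 .........................kkkkkkkkkkkkkkkkkkkkkkkk############
[... 2569 characters left out ...]
..........
360 ....k.....................kk......#################kkkkkkkkkkkkkkkkkkkkkkkk...................................
362 ....kk...............................#############kkk##kkkkkkkkkkkkkkkkkkkk.....k.............................
364 .....kk.......................k..........#########kkk#kkkkkkkkkkkkkkkkkkkk......k.............k...............
366 .....kkk........................kk................kk##kkkkkkkkkkkkkkkkk........k..............................
368 ......kkk..........................k...............###kkkkkkkkkkkkkk.........k...............kk...............
370 .......kkk.............................k.....................kk.............k................k................
```

>>> move_arm(moves=[0,0,0.003,0,0.0854,0,0,0.006,0,0.0854,0,0,0.009,0,0.0854,0,0,0.012,0,0.0854,0,0,0.015,0,0.0854,0,0,0.018,0,0.0854,0,0,0.021,0,0.0854,0,0,0.024,0,0.0854,0,0,0.027,0,0.0854,0,0,0.03,0,0.0854,0,0,0.03,0,0.0854])

```text
clock: 26.87
tcp_pos: [0.5661, -0.3479, 0.0852]
orientation: [0.0, -0.0, 1.0, -0.0]
wrist_force: [0.2, -0.0, 0.2]
finger_gap: 0.0854
grip_force: 0.0
```

```bash
python3 -c "
from f3 import *
env.read_camera('side');s=env.get_state();print(s['tcp_pos'],s['wrist_force'],s['finger_gap'],s['grip_force'])
shot('side','s27.png')"; python3 tv.py pics/raw_s27.png 360 470 296 372
```

```text
[ 0.56601053 -0.34780138  0.08478987] [-0.21693539  0.32325196 -0.20703308] 0.08524463725119955 0.0
296 ######################kkkkkkkkkkkkkkkkkkkk#kkkkkkkkkkkkkkkkkkkkkkkkkkkkkkkkkkkkk............k........k.k......
298 ####################kk....kkkkkkkkkkkkkkkkkk#kkkkkkkkkkkkkkkkkkkkkkkkkkkkkkkkkk...............k....k..kk......
300 ##############kkkkkk.......kkkkkkkkkkkkkkkkkkk###kkkkkkkkkkkkkkkkkkkkkkkkkkkkkk..................kkkkk........
302 .kkkkkkkkkkkk.............kkkkkkkkkkkkkkkkkkkkkkk#####kkkkkkkkkkkkkkkkkkkkkkkk................................
304 ...........................kkkkkkkkkkkkkkkkkkkkkkkkkkkk##########kkkkkkkkkkkk.................................
306 ...........................kkkkkkkkkkkkkkkkkkkkkkkkkkkkkkkkkkkkkkkkkkkkkkkkkk.................................
308 ...........................kkkkkkkkkkkkkkkkkkkkkkkkkkkkkkkkkkkkkkkkkkkkkkkkk..................................
310 ...........................kkkkkkkkkkkkkkkkkkkkkkkkkkkkkkkkkkkkkkkkkkkkkkkk...................................
312 ...........................kkkkkkkkkkkkkkkkkkkkkkkkkkkkkkkkkkkkkkkkkkkkkkkk.
[... 2669 characters left out ...]
..........
360 ....k............kk################################...k.kkkkk..kkkkkk.........................................
362 ....kk...........kk###############################k...........................................................
364 .....kk..........#k###############################kk..........................................k...............
366 .....kkk..........################################............................................................
368 ......kkk..........k#############################............................................kk...............
370 .......kkk.........k############################.............................................k................
```

>>> move_arm(moves=[0,0,0.035,0,0.0854,0,0,0.07,0,0.0854,0,0,0.105,0,0.0854,0,0,0.14,0,0.0854,-0.02,0.04,0.16,0,0.0854,-0.04,0.08,0.16,0,0.0854,-0.06,0.12,0.16,0,0.0854,-0.07,0.16,0.16,0,0.0854,-0.07,0.2,0.16,0,0.0854,-0.07,0.24,0.16,0,0.0854,-0.07,0.24,0.16,0,0.0854])

```text
clock: 27.88
tcp_pos: [0.4942, -0.1025, 0.2447]
orientation: [-0.0, -0.002, 1.0, 0.001]
wrist_force: [-0.3, 0.1, 0.0]
finger_gap: 0.0851
grip_force: 0.0
```

```bash
python3 -c "
from f3 import *
shot('side','s28.png');shot('top','t28.png')
f3('pics/raw_s28.png',np.array([.575,-.348,.07]),y0=250,b=[(.5,.68),(.0,.06),(-1.7,1.7)])
"; python3 tv.py pics/raw_s28.png 350 470 300 392;python3 tv.py pics/raw_t28.png 400 480 155 235
```

```text
bottom [5.56e-01 1.00e-04] tilt -1.1 score -1447.5 white 10186 grasp along/off 0.0885 0.0206
300 ########################kkkkkkk............................................................................kkkkk........
302 kkkkkkkkkk#kkkkkkkkkkkk.................................................................................................
304 ........................................................................................................................
306 ........................................................................................................................
308 ........................................................................................................................
310 ........................................................................................................................
312 ........................................................................................................................
314 ........................................................................................................................
316 ...
[... 7442 characters left out ...]
....................
219 #############...................................................................
221 #############...................................................................
223 ############....................................................................
225 ###########.....................................................................
227 ##########......................................................................
229 #########.......................................................................
231 #########.......................................................................
233 ########........................................................................
```

Run:
```python
from h import *
a=cv2.imread('pics/raw_t28.png');b=cv2.imread('pics/raw_top0.png')
print('cup mouth',world('top',443,204,.112))
print(a[190:220:2,428:460:2].min(2));print('orig');print(b[176:204:2,426:458:2].min(2))
A=cv2.resize(a[165:245,205:285],None,fx=6,fy=6,interpolation=cv2.INTER_CUBIC)
S=cv2.imread('pics/raw_s28.png')[105:175,235:325];S=cv2.resize(S,None,fx=480/70,fy=480/70,interpolation=cv2.INTER_CUBIC)[:,:800-480]
S=cv2.resize(cv2.imread('pics/raw_s28.png')[105:175,240:325],(320,264),interpolation=cv2.INTER_CUBIC)
C=cv2.resize(a[185:225,423:463],(320,216),interpolation=cv2.INTER_CUBIC)
cv2.imwrite('pics/v28.png',np.hstack([A,np.vstack([S,C])]))
```

```text
cup mouth [ 0.54166539 -0.34764804  0.112     ]
[[112 103 107 112 113 103 103 106 103 106 110  98 105 105 109 112]
 [108 105 112 112 109 105 106 121 128 131 117 102 109 108 108 109]
 [110 107 112 109 107 116 131 126 108 105 116 130 124 109 103 107]
 [114 103 101 101 110 132 106  74  63  67  82  96 132 124 102 110]
 [112 104  95  99 134 128 108  99  81  76  87  90 102 136 111 108]
 [ 99 102  99 109 136 115 111 109 113 114  99  95  96 121 114  94]
 [ 98 100 100 114 131 111 112 114 153 166 119  98  98 113 115  66]
 [106 101 100 115 131 111 111 126 172 177 136  99 100 108 109  57]
 [104 100 100 111 140 115 112 140 176 178 141 100 102 122 112  56]
 [103  98  97 101 124 125 113 152 179 177 136 100 102 128  93  56]
 [107  98  92  93 107 141 124 133 175 169 117 101 118 112  61  51]
 [ 97  98  91  87  86 105 134 141 161 140 107 128 118  68  53  43]
 [102 101  96  87  79  76  86 108 124 119  95  89  65  52  45  47]
 [110 104  96  86  77  83  76  66  68  63  56  55  49  46  48  49]
 [107  82  60  60  64  72  68  72  80  76  62  50  47  48  51  64]]
orig
[[112 113 108 101 101 103 109 110 113 116
[... 197 characters left out ...]
  84  94 131 128 104 112 112]
 [106 101 121 131 108 105 100 108  87  91  93 108 135 106 106 108]
 [102 100 128 123  85 104 136 158 110  96  97 101 131  97  86 106]
 [102 103 128 122  83 108 159 161 113  99  99 102 120  89  61  97]
 [100 101 132 125  91 114 155 152 134 109 101 103 125  84  60  80]
 [100  99 121 135  94  96 161 168 161 117 100 108 136  80  61  74]
 [ 98  96 103 133 108  93 156 165 158 107 102 129 107  64  61  61]
 [ 94  94  92  98 121 119 132 128 112  98 127 127  75  61  59  60]
 [ 97  88  86  84  89 112 131 123 118 120 107  73  57  60  57  71]
 [102  89  89  78  74  68  71  73  68  64  65  60  57  63  60  96]
 [107 100 104  98  93  84  71  62  65  72  66  57  66  76  90 107]]
```

View pics/v28.png

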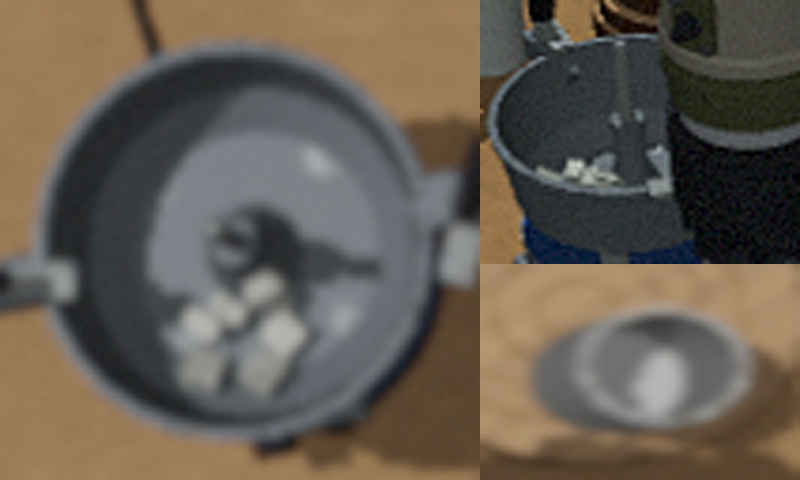

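```bash
cat > tiles.py <<'E'
from h import *
def tiles(fn,thr=135):
    im=cv2.imread(fn);m=(im.min(2)>thr).astype(np.uint8)
    n,l,st,c=cv2.connectedComponentsWithStats(m)
    for i in range(1,n):
        if 8<=st[i,4]<=90 and 60<c[i][1]<330 and 100<c[i][0]<560:
            pts=np.argwhere(l==i)[:,::-1].astype(np.float32);w=world('top',*c[i],.011)
            print('px',c[i].round(1),'area',st[i,4],'world',w[:2].round(4))
if __name__=='__main__':
    for f in sys.argv[1:]: print(f);tiles(f)
E
python3 tiles.py pics/raw_top0.png pics/raw_t28.png
python3 - <<'E'
import cv2
a=cv2.imread('pics/raw_top0.png').min(2)
for x,y in((347,240),(387,235),(418,244)): print(a[y-6:y+7,x-7:x+8])
E
```

```text
pics/raw_top0.png
px [152.4  84.8] area 25 world [0.961  0.5926]
px [390.2 119.5] area 83 world [ 0.8313 -0.2072]
px [253.9 122. ] area 87 world [0.8248 0.2417]
px [439.7 190.7] area 54 world [ 0.5947 -0.3636]
px [257.3 191.8] area 24 world [0.593  0.2271]
px [281.3 206.9] area 27 world [0.5437 0.149 ]
px [214.7 211.2] area 10 world [0.5303 0.3653]
px [261.6 217.6] area 16 world [0.5093 0.2123]
px [237.  221.9] area 24 world [0.4955 0.2918]
px [387.1 235.4] area 29 world [ 0.4511 -0.1897]
px [347.  239.8] area 33 world [ 0.4376 -0.0613]
px [418.3 243.7] area 29 world [ 0.424 -0.29 ]
pics/raw_t28.png
px [152.6  84.6] area 23 world [0.9616 0.592 ]
px [390.1 119.5] area 81 world [ 0.8314 -0.2069]
px [253.9 122. ] area 87 world [0.8248 0.2417]
px [257.4 191.9] area 23 world [0.5926 0.2269]
px [444.8 207.2] area 69 world [ 0.541  -0.3789]
px [281.3 207. ] area 26 world [0.5434 0.1489]
px [214.7 211.2] area 10 world [0.5303 0.3653]
px [247.9 212.6] area 15 world [0.5255 0.257 ]
px [239.2 219.6] area 78 world [0.5028 0.285 ]
px [250.1 222.2] area 65 world [0.4945 0.2495]
px [261.5 217.7] ar
[... 1836 characters left out ...]
0  87]
 [ 87  87  88  87  90  97 106 106 101  95  91  87  88  90  88]
 [ 88  87  88  87 100 122 140 142 133 121 107  93  88  88  90]
 [ 87  86  86  88 109 142 160 163 159 148 131 101  87  87  88]
 [ 87  88  85  89 116 151 168 169 168 163 148 110  84  88  88]
 [ 89  88  86  90 119 153 167 170 170 166 148 108  87  88  88]
 [ 86  88  87  92 117 149 163 169 169 162 140 101  84  86  87]
 [ 86  86  88  92 109 134 152 160 160 150 121  87  82  87  89]
 [ 88  88  87  89  96 113 126 135 135 125 100  80  84  89  89]
 [ 87  87  91  88  89  94 101 103 103  97  86  81  85  88  89]
 [ 87  87  88  89  89  90  89  89  89  86  88  88  88  89  87]
 [ 88  88  89  88  90  90  90  89  90  89  89  89  88  89  90]]
```

>>> move_arm(moves=[-0.014,-0.036,0,0,0.05,-0.028,-0.072,0,0,0.05,-0.042,-0.108,0,0,0.05,-0.056,-0.144,0,0,0.05,-0.07,-0.18,-0.02,0,0.05,-0.07,-0.1885,-0.06,0,0.05,-0.07,-0.1885,-0.1,0,0.05,-0.07,-0.1885,-0.14,0,0.05,-0.07,-0.1885,-0.18,0,0.05,-0.07,-0.1885,-0.2,0,0.05,-0.07,-0.1885,-0.2,0,0.05], newtons=30)

```text
clock: 28.9
tcp_pos: [0.422, -0.295, 0.039]
orientation: [-0.004, 0.001, 1.0, 0.003]
wrist_force: [-1.1, -0.3, -0.3]
finger_gap: 0.0497
grip_force: 0.0
```

>>> move_arm(moves=[0,0,-0.018,0,0.05,0,0,-0.033,0,0.05,0,0,-0.033,0,0.05,0,0,-0.033,0,0.01,0,0,-0.033,0,0.01,0,0,-0.033,0,0.01,0,0,-0.033,0,0.01,0,0,-0.033,0,0.01])

```text
clock: 29.57
tcp_pos: [0.4268, -0.2975, 0.0131]
orientation: [0.001, -0.0, 1.0, -0.001]
wrist_force: [-1.0, -1.3, 6.3]
finger_gap: 0.0179
grip_force: 30.5
```

>>> move_arm(moves=[0,0,0.04,0,0.01,0,0,0.08,0,0.01,0.01,0.03,0.12,0,0.01,0.02,0.06,0.16,0,0.01,0.03,0.095,0.2,0,0.01,0.04,0.13,0.24,0,0.01,0.05,0.165,0.25,0,0.01,0.06,0.2,0.25,0,0.01,0.07,0.235,0.25,0,0.01,0.08,0.27,0.25,0,0.01,0.09,0.305,0.25,0,0.01,0.1,0.34,0.25,0,0.01])

```text
clock: 30.57
tcp_pos: [0.5243, 0.0401, 0.2625]
orientation: [0.001, -0.0, 1.0, -0.0]
wrist_force: [0.5, -0.2, -0.5]
finger_gap: 0.0178
grip_force: 29.8
```

>>> move_arm(moves=[0.01,0.035,0,0,0.01,0.02,0.07,0,0,0.01,0.03,0.105,0,0,0.01,0.04,0.14,0,0,0.01,0.05,0.17,0,0,0.01,0.06,0.192,-0.01,0,0.01,0.06,0.192,-0.045,0,0.01,0.06,0.192,-0.085,0,0.01,0.06,0.192,-0.085,0,0.01,0.06,0.192,-0.085,0,0.04,0.06,0.192,-0.085,0,0.04,0.06,0.192,-0.04,0,0.04])

```text
clock: 31.57
tcp_pos: [0.5804, 0.2286, 0.2126]
orientation: [-0.006, 0.0, 1.0, -0.001]
wrist_force: [-0.6, 0.2, -0.4]
finger_gap: 0.0398
grip_force: 0.0
```

>>> move_arm(moves=[0,-0.01,0.05,0,0.05,-0.02,-0.05,0.06,0,0.05,-0.04,-0.09,0.06,0,0.05,-0.05,-0.125,0.06,0,0.05,-0.06,-0.16,0.06,0,0.05,-0.07,-0.195,0.06,0,0.05,-0.08,-0.23,0.06,0,0.05,-0.08,-0.23,0.06,0,0.05])

```text
clock: 32.23
tcp_pos: [0.5042, -0.0057, 0.2826]
orientation: [0.003, 0.003, 1.0, -0.002]
wrist_force: [-0.1, 0.1, 0.4]
finger_gap: 0.05
grip_force: 0.0
```

```bash
python3 -c "
from tiles import *
s=env.get_state();print(s['tcp_pos'])
shot('top','t30.png');tiles('pics/raw_t30.png');shot('side','s30.png')"; python3 tv.py pics/raw_t30.png 220 280 175 235
```

```text
[ 0.50416287 -0.00570467  0.28256282]
px [152.6  84.7] area 20 world [0.9613 0.592 ]
px [390.1 119.5] area 81 world [ 0.8314 -0.2069]
px [253.9 122.1] area 86 world [0.8247 0.2417]
px [252. 192.] area 45 world [0.5924 0.2444]
px [445.  207.1] area 68 world [ 0.5412 -0.3793]
px [281.3 207. ] area 26 world [0.5434 0.1489]
px [214.8 211.4] area 8 world [0.5297 0.3652]
px [247.9 212.6] area 15 world [0.5255 0.257 ]
px [239.2 219.6] area 77 world [0.5031 0.2848]
px [250.1 222.1] area 64 world [0.4948 0.2494]
px [261.5 217.7] area 15 world [0.5091 0.2128]
px [290.3 252.4] area 78 world [0.3979 0.1197]
175 .........#######kkkkkkkkkkkkkkkk########....................
177 .....######kkkkkkkkkkkkkkkkkkkkkkkkkk######.................
179 ...####kkkkkkkkkkkkkkkkkkk######kkkkkkkk######..............
181 .####kkkkkkkkkkkkkkkkkk################kkkk#####............
183 ###kkkkkkkkkkkkkkkkkk######################k######..........
185 #kkkkkkkkkkkkkkkkkk################################.........
187 kkkkkkkkkkkkkkkkkk###################################.......
189 kkkkkkkkkkkkkkkk######################
[... 752 characters left out ...]
#######################k#######################kkk
215 kkkkkkkkkk##############################################kkk.
217 kkkkkkkkkkk############################################kkkk.
219 kkkkkkkkkkk############################################kkk..
221 kkkkkkkkkkk##########################################kkkk...
223 kkkkkkkkkkkk########################################kkkk....
225 #kkkkkkkkkkkk######################################kkkk.....
227 ##kkkkkkkkkkk####################################kkkk.......
229 #####kkkkkkkkk#################################kkkk.........
231 ..######kkkkkkkk#############################kkkk...........
233 .....#######kkkkkkk##########################kk.............
```

>>> move_arm(moves=[-0.01,-0.037,0,0,0.05,-0.02,-0.074,0,0,0.05,-0.03,-0.111,-0.02,0,0.05,-0.04,-0.148,-0.06,0,0.05,-0.053,-0.185,-0.1,0,0.05,-0.053,-0.185,-0.14,0,0.05,-0.053,-0.185,-0.18,0,0.05,-0.053,-0.185,-0.22,0,0.05,-0.053,-0.185,-0.24,0,0.05,-0.053,-0.185,-0.24,0,0.05,-0.053,-0.185,-0.24,0,0.05,-0.053,-0.185,-0.24,0,0.05])

```text
clock: 33.33
tcp_pos: [0.4534, -0.1856, 0.0406]
orientation: [0.002, -0.001, 1.0, -0.001]
wrist_force: [0.2, -1.3, 0.4]
finger_gap: 0.0497
grip_force: 0.0
```

```bash
python3 -c "
from tiles import *
s=env.get_state();print(s['tcp_pos'])
shot('side','s31.png');
for p in [(.438,-.063,.012),(.451,-.191,.012)]: print(px('side',[p]))
im=cv2.imread('pics/raw_s31.png').min(2)
for p in [(.438,-.063,.012),(.451,-.191,.012)]:
  q=px('side',[p])[0].astype(int);w=im[q[1]-12:q[1]+13,q[0]-16:q[0]+17];ys,xs=np.where(w>150);print(len(xs),xs.mean()+q[0]-16 if len(xs) else 0,ys.mean()+q[1]-12 if len(xs) else 0)
  if len(xs): print(world('side',xs.mean()+q[0]-16,ys.mean()+q[1]-12,.008))
"
```

```text
[ 0.45344947 -0.18560915  0.04058471]
[[288.01025081 270.83350714]]
[[314.47096695 312.95239255]]
44 288.47727272727275 270.8636363636364
[ 0.43972744 -0.06064816  0.008     ]
5 300.0 324.0
[ 0.41353924 -0.20057806  0.008     ]
```

>>> move_arm(moves=[-0.002,-0.005,-0.015,0,0.05,-0.002,-0.005,-0.029,0,0.05,-0.002,-0.005,-0.029,0,0.05,-0.002,-0.005,-0.029,0,0.01,-0.002,-0.005,-0.029,0,0.01,-0.002,-0.005,-0.029,0,0.01,-0.002,-0.005,-0.029,0,0.01,-0.002,-0.005,-0.029,0,0.01])

```text
clock: 34.05
tcp_pos: [0.4506, -0.1907, 0.011]
orientation: [0.002, -0.0, 1.0, -0.001]
wrist_force: [0.1, 1.0, 6.3]
finger_gap: 0.0179
grip_force: 29.6
```

>>> move_arm(moves=[0,0,0.04,0,0.01,0,0,0.08,0,0.01,0.01,0.03,0.12,0,0.01,0.02,0.06,0.16,0,0.01,0.03,0.095,0.2,0,0.01,0.04,0.13,0.24,0,0.01,0.05,0.165,0.25,0,0.01,0.06,0.2,0.25,0,0.01,0.07,0.235,0.25,0,0.01,0.08,0.27,0.25,0,0.01,0.1,0.305,0.25,0,0.01,0.12,0.34,0.25,0,0.01])

```text
clock: 35.05
tcp_pos: [0.5626, 0.1405, 0.2611]
orientation: [0.001, -0.001, 1.0, 0.0]
wrist_force: [0.8, 0.2, 1.1]
finger_gap: 0.0181
grip_force: 29.7
```

>>> move_arm(moves=[0.008,0.035,0,0,0.01,0.01,0.066,0,0,0.01,0.01,0.066,-0.04,0,0.01,0.01,0.066,-0.075,0,0.01,0.01,0.066,-0.075,0,0.01,0.01,0.066,-0.075,0,0.04,0.01,0.066,-0.075,0,0.04,0.01,0.066,-0.035,0,0.04,0.01,0.03,0,0,0.05,-0.02,-0.01,0.02,0,0.05,-0.04,-0.05,0.02,0,0.05,-0.06,-0.09,0.02,0,0.05])

```text
clock: 36.05
tcp_pos: [0.5149, 0.0677, 0.2838]
orientation: [0.005, -0.0, 1.0, -0.0]
wrist_force: [0.6, -1.6, -0.0]
finger_gap: 0.0501
grip_force: 0.0
```

>>> move_arm(moves=[-0.02,-0.03,0,0,0.05,-0.04,-0.06,0,0,0.05,-0.06,-0.09,0,0,0.05,-0.07,-0.115,-0.04,0,0.05,-0.073,-0.12,-0.08,0,0.05,-0.073,-0.12,-0.12,0,0.05,-0.073,-0.12,-0.16,0,0.05,-0.073,-0.12,-0.2,0,0.05,-0.073,-0.12,-0.24,0,0.05,-0.073,-0.12,-0.24,0,0.05,-0.073,-0.12,-0.24,0,0.05])

```text
clock: 36.97
tcp_pos: [0.4406, -0.0514, 0.0391]
orientation: [-0.0, 0.0, 1.0, 0.0]
wrist_force: [0.4, -0.8, 0.2]
finger_gap: 0.05
grip_force: 0.0
```

>>> move_arm(moves=[-0.002,-0.011,0,0,0.05,-0.002,-0.011,-0.015,0,0.05,-0.002,-0.011,-0.028,0,0.05,-0.002,-0.011,-0.028,0,0.05,-0.002,-0.011,-0.028,0,0.01,-0.002,-0.011,-0.028,0,0.01,-0.002,-0.011,-0.028,0,0.01,-0.002,-0.011,-0.028,0,0.01,-0.002,-0.011,-0.028,0,0.01])

```text
clock: 37.72
tcp_pos: [0.4406, -0.0626, 0.0126]
orientation: [0.002, -0.0, 1.0, -0.001]
wrist_force: [-1.5, -0.4, 9.9]
finger_gap: 0.0197
grip_force: 28.9
```

>>> move_arm(moves=[0,0,0.04,0,0.01,0,0,0.08,0,0.01,0.01,0,0.12,0,0.01,0.02,0.03,0.16,0,0.01,0.03,0.06,0.2,0,0.01,0.045,0.09,0.24,0,0.01,0.06,0.125,0.25,0,0.01,0.075,0.16,0.25,0,0.01,0.09,0.195,0.25,0,0.01,0.105,0.23,0.25,0,0.01,0.12,0.265,0.25,0,0.01,0.134,0.3,0.25,0,0.01])

```text
clock: 38.72
tcp_pos: [0.5717, 0.2375, 0.262]
orientation: [0.001, -0.0, 1.0, 0.0]
wrist_force: [0.5, -0.6, 0.1]
finger_gap: 0.0194
grip_force: 29.3
```

>>> move_arm(moves=[0.003,0.012,0,0,0.01,0.003,0.012,-0.03,0,0.01,0.003,0.012,-0.075,0,0.01,0.003,0.012,-0.075,0,0.01,0.003,0.012,-0.075,0,0.04,0.003,0.012,-0.075,0,0.04,0.003,0.012,-0.035,0,0.03,0,0,0,0,0.03,-0.04,-0.05,0.02,0,0.03,-0.07,-0.09,0.02,0,0.03,-0.1,-0.13,0.02,0,0.03,-0.12,-0.2,0.02,0,0.03])

```text
clock: 39.72
tcp_pos: [0.4791, 0.0992, 0.2839]
orientation: [0.004, -0.001, 1.0, 0.0]
wrist_force: [1.9, -0.3, -0.0]
finger_gap: 0.0298
grip_force: 0.0
```

```bash
python3 -c "
from tiles import *
s=env.get_state();print(s['tcp_pos'])
shot('top','t33.png');tiles('pics/raw_t33.png');shot('side','s33.png')
a=cv2.imread('pics/raw_t33.png').min(2);print(a[184:226:2,226:276:2])"
```

```text
[0.47910037 0.0991926  0.28386877]
px [152.5  84.4] area 15 world [0.9624 0.5926]
px [390.1 119.5] area 81 world [ 0.8314 -0.2069]
px [253.9 122.1] area 86 world [0.8247 0.2417]
px [242.2 193.6] area 25 world [0.5874 0.2763]
px [444.9 207.1] area 67 world [ 0.5415 -0.3793]
px [214.9 211.3] area 9 world [0.5298 0.3647]
px [305.8 262.2] area 18 world [0.3667 0.0702]
px [308.  274.3] area 10 world [0.3285 0.0631]
px [309.4 281.9] area 10 world [0.3045 0.0587]
[[ 39  38  42  49  54  56  54  62  81  89  94  89  91  91  89  68  81  90
   79  72  88 110  90  84  83]
 [ 38  41  52  55  54  55  62  82  90  94 103 100 102 103  95  62  82  91
   92  90  92  93  93  94  94]
 [ 44  52  56  55  55  63  83 106 115 116 113 110 111 109  99  63  98 103
  105 105 107 104 106 105 108]
 [ 50  54  57  56  58  95 119 124 133 130 116 116 117 118 102  73 108 113
  113 111 113 114 114 115 115]
 [ 55  55  56  55  81 118 123 132 163 142 121 122 122 121 103  88 119 118
  119 118 119 120 120 120 120]
 [ 55  56  55  67 114 125 126 148 171 141 127 126 127 126 102  91 123 124
  124 124 123 125 125 124 125]
 [ 55  54
[... 866 characters left out ...]
92 123 146 147 146 145 113 103 140 138
  139 139 138 139 139 139 139]
 [ 54  56  66  77  81  94 123 146 140 132 145 145 146 144 115  99 135 136
  134 135 135 136 134 134 136]
 [ 53  54  63  65  70 126 145 154 154 138 147 147 144 145 118  96 130 132
  133 131 131 131 131 131 131]
 [ 53  54  57  73  94 162 172 161 136 131 145 145 145 145 119  87 125 128
  128 128 128 129 128 129 127]
 [ 53  54  54  99 128 154 170 156  90 112 145 146 147 146 121  69 118 126
  124 126 125 125 125 125 124]
 [ 52  50  55  79 125 143 140 119 107 117 144 145 145 145 123  64 108 121
  120 121 122 120 122 122 120]
 [ 48  53  54  60  92 130 138 134 114 108 141 145 145 144 127  61  87 113
  117 116 116 116 115 116 114]]
```

>>> move_arm(moves=[0,0.02,0,0.125,0.04,0,0.05,0,0.25,0.04,0.01,0.085,0,0.375,0.04,0.02,0.12,0,0.5,0.04,0.03,0.155,0,0.625,0.04,0.036,0.19,0,0.75,0.04,0.036,0.225,0,0.875,0.04,0.036,0.255,0,1,0.04,0.036,0.255,0,1.125,0.04,0.036,0.255,0,1.25,0.04,0.036,0.255,0,1.375,0.04,0.036,0.255,0,1.5,0.04])

```text
clock: 40.82
tcp_pos: [0.5166, 0.3562, 0.2823]
orientation: [0.003, -0.684, 0.729, -0.001]
wrist_force: [0.1, -0.2, 0.6]
finger_gap: 0.0401
grip_force: 0.0
```

>>> move_arm(moves=[0,0,0,0.125,0.04,0,0,0,0.245,0.04,0,0,0,0.245,0.04,0,0,0,0.245,0.04])

```text
clock: 41.15
tcp_pos: [0.5164, 0.3555, 0.2815]
orientation: [-0.002, 0.765, -0.644, 0.001]
wrist_force: [0.1, -0.0, -0.7]
finger_gap: 0.0401
grip_force: 0.0
```

```bash
python3 -c "
from tiles import *
s=env.get_state();print(s['tcp_pos'],s['orientation'],s['joint_pos'][5],s['wrist_force'])
shot('top','t34.png');tiles('pics/raw_t34.png')
a=cv2.imread('pics/raw_t34.png').min(2);print(a[184:228:2,226:276:2])
"
```

```text
[0.51638879 0.3554893  0.28154217] [-1.98294742e-03  7.64861482e-01 -6.44191309e-01  7.34826741e-04] -1.2667880084369887 [ 0.10001964 -0.01616555 -0.71583739]
px [152.6  84.9] area 33 world [0.9607 0.5919]
px [161.1  84.5] area 15 world [0.961  0.5623]
px [167.9  84.9] area 8 world [0.9591 0.5383]
px [390.2 119.5] area 84 world [ 0.8313 -0.207 ]
px [242.5 192.8] area 33 world [0.5898 0.2755]
px [444.8 207.3] area 73 world [ 0.5407 -0.3787]
px [214.7 211.2] area 10 world [0.5303 0.3653]
px [238.  218.8] area 43 world [0.5054 0.2887]
[[ 37  40  43  53  56  58  58  65  85  90  92  94  96  96  96  98  98  99
   86  66  80 117 106  87  78]
 [ 41  45  52  57  55  58  64  83  94  96 101 105 101 101 100  99 100 100
  101  94  69  83 112  78  53]
 [ 47  54  57  57  59  64  86 109 119 122 123 124 127 125 121 114 105 101
  103 102  93  72  98 102  56]
 [ 54  56  56  59  59  96 121 128 136 145 126 128 160 165 161 137 137 111
  103 104 104  90  77 106  76]
 [ 55  56  57  59  81 121 128 137 169 170 119 102 167 177 171 126 145 132
  110 104 104 103  83  98 104]
 [ 56  56  59  68 118 128 127 152 177
[... 1048 characters left out ...]
91  67  85  90  83  72  67  67  68  68
   66  67  62  55  53  52  57]
 [ 55  57  65  67  71 129 149 151 129  95  77  81  79  81  69  68  67  69
   67  64  58  56  56  53  55]
 [ 55  56  59  73  96 166 176 163 127  92  71  80  94  98  86  69  67  70
   72  63  57  57  54  57  53]
 [ 54  55  59  99 130 158 173 160  93  78  94  92 104 106 103  77  68  69
   69  56  55  53  54  60  40]
 [ 56  55  55  80 133 146 139 119 104 107 124  94  98 104  90  68  66  65
   55  55  54  53  61  51  24]
 [ 52  54  53  64  89 103  99  92  91 104 109  95  89  90  69  64  61  54
   54  54  51  55  56  31  34]
 [ 37  49  53  60  82  87  87  89  71  73  87  90  85  77  61  55  53  54
   56  54  55  54  34  34  42]]
```

>>> move_arm(moves=[-0.001,0.004,-0.03,0,0.04,-0.001,0.004,-0.055,0,0.04,-0.001,0.004,-0.072,0,0.04,-0.001,0.004,-0.072,0,0.04,-0.001,0.004,-0.072,0,0.005,-0.001,0.004,-0.072,0,0.005,-0.001,0.004,-0.072,0,0.005,-0.001,0.004,-0.072,0,0.005,-0.001,0.004,-0.072,0,0.005], newtons=20)

```text
clock: 41.95
tcp_pos: [0.5145, 0.3591, 0.2084]
orientation: [-0.001, 0.766, -0.643, 0.0]
wrist_force: [-4.0, -1.1, 4.3]
finger_gap: 0.0189
grip_force: 20.3
```

>>> move_arm(moves=[0,0,0,-0.1,0.005,0,0,0,-0.2,0.005,0,0,0,-0.3,0.005,0,0,0,-0.3,0.005])

```text
clock: 42.28
tcp_pos: [0.5131, 0.3591, 0.2084]
orientation: [-0.0, -0.66, 0.751, 0.001]
wrist_force: [-7.1, -1.7, 5.6]
finger_gap: 0.019
grip_force: 20.5
```

>>> move_arm(moves=[0,0,0,-0.12,0.005,0,0,0,-0.24,0.005,0,0,0,-0.36,0.005,0,0,0,-0.48,0.005,0,0,0,-0.6,0.005,0,0,0,-0.6,0.005])

```text
clock: 42.78
tcp_pos: [0.5104, 0.3603, 0.2083]
orientation: [-0.002, -0.409, 0.913, 0.003]
wrist_force: [-14.4, 2.1, 8.9]
finger_gap: 0.0186
grip_force: 20.9
```

>>> move_arm(moves=[0,0,0,-0.12,0.005,0,0,0,-0.24,0.005,0,0,0,-0.36,0.005,0,0,0,-0.48,0.005,0,0,0,-0.6,0.005,0,0,0,-0.65,0.005,0,0,0,-0.65,0.005])

```text
clock: 43.37
tcp_pos: [0.5093, 0.3631, 0.2084]
orientation: [-0.003, -0.099, 0.995, 0.005]
wrist_force: [-17.9, 10.1, 8.6]
finger_gap: 0.0181
grip_force: 20.9
```

```bash
python3 -c "
from h import *
s=env.get_state();print(s['tcp_pos'],s['orientation'],s['wrist_force'],s['ft_torque'],s['finger_gap'])"
```

```text
[0.50933866 0.36305984 0.20835558] [-0.00333856 -0.09864172  0.99510723  0.00450273] [-17.90372185  10.07979352   8.5500645 ] [2.23521256 3.54055977 0.20211954] 0.01812013321848831
```

>>> move_arm(moves=[-0.004,0.002,0,0,0.04,-0.004,0.002,0,0,0.04,-0.004,0.002,0.04,0,0.04,-0.004,0.002,0.08,0,0.04,-0.06,-0.01,0.09,0.05,0.04,-0.08,-0.05,0.09,0.175,0.04,-0.08,-0.09,0.09,0.175,0.04,-0.08,-0.13,0.09,0.175,0.04,-0.08,-0.17,0.09,0.175,0.04,-0.06,-0.21,0.09,0.175,0.04,-0.04,-0.25,0.09,0.175,0.04,-0.02,-0.29,0.09,0.175,0.04])

```text
clock: 44.37
tcp_pos: [0.4885, 0.0803, 0.2981]
orientation: [0.002, -0.184, 0.983, -0.001]
wrist_force: [0.9, 1.3, -0.2]
finger_gap: 0.0399
grip_force: 0.0
```

```bash
python3 -c "
from h import *
s=env.get_state();print(s['tcp_pos'],s['orientation'])
shot('top','t36.png');shot('side','s36.png')
a=cv2.imread('pics/raw_t36.png').min(2);print(a[200:240:2,186:236:2])
R=[.557,.120];L=[.514,.3615]
print(px('top',[[*L,.19],[*L,.229],[L[0]-.046,L[1]-.008,.19],[.536,.24,.18]]))
"
```

```text
[0.48853666 0.08034801 0.29813898] [ 1.77747024e-03 -1.83752957e-01  9.82970626e-01 -6.63350545e-04]
[[ 86  88  88  87  88  89  87  89  86  87  86  88 102 100  44  35  38  47
   54  56  52  58  77 120 123]
 [ 88  89  91  90  89  88  87  89  86  84  85  86 112  95  38  35  37  50
   53  54  57  60  90 125 124]
 [ 88  88  88  89  84  63  60  77  86  85  85  85 117  92  38  36  36  49
   56  54  54  63 101 123 123]
 [ 89  87  88  88  77  45  27  54  85  85  83  80 106  91  36  35  35  49
   54  56  57  67 114 126 125]
 [ 86  85  86  85  81  51  28  42  83  98  77  69  84  87  41  50  40  48
   55  55  55  66 116 126 124]
 [ 86  85  86  86  82  52  31  15  48  71  66  62  76  84  55  74  54  48
   53  53  55  65 113 125 126]
 [ 85  86  82  84  83  58  37  13  12  44  61  61  70  88  54  53  42  47
   54  55  54  61  82 117 125]
 [ 85  85  84  84  85  65  38  16  35  58  63  63  64  97  62  37  32  41
   53  54  53  60  71 115 125]
 [ 85  88  86  84  85  70  40  17  55  70  65  67  68  92  81  37  35  35
   52  53  52  55  85 124 126]
 [ 85  86  84  82  83  77  55  74  81  80  78  81  84 
[... 518 characters left out ...]
84  85  86  84  86  98 117
   83  41  34  38  47  52  84]
 [ 83  87  86  86  85  85  86  86  86  88  88  87  86  85  86  85  84  98
  115  96  56  35  35  41  55]
 [ 86  87  86  82  84  85  87  87  89  88  88  87  86  85  85  85  85  86
   92 109 111  75  51  34  34]
 [ 87  85  85  85  84  85  88  88  89  89  87  85  87  86  85  85  85  87
   86  87 104 116 110  86  63]
 [ 81  84  85  85  83  86  86  86  87  87  85  87  89  88  88  84  84  87
   85  86  87  92 103 110 115]
 [ 79  80  86  86  84  86  86  85  88  89  86  86  89  88  88  88  87  86
   86  84  85  87  86  86  95]]
[[201.85862043 211.6954529 ]
 [198.34100295 210.55160724]
 [204.27974401 227.76207335]
 [244.55926847 204.27530201]]
```

```bash
cat > lid.py <<'E'
from h import *
def lid(fn,cam='top',guess=(.593,-.113),z=.006,R=.13):
    im=cv2.imread(fn);h=cv2.cvtColor(im,cv2.COLOR_BGR2HSV)
    m=((h[...,1]<75)&(h[...,2]>70)).astype(np.uint8)
    an=np.linspace(0,2*np.pi,60)
    roi=np.zeros_like(m);g=px(cam,[[guess[0]+R*np.cos(a),guess[1]+R*np.sin(a),z] for a in an]).astype(np.int32);cv2.fillPoly(roi,[g],1)
    m=cv2.morphologyEx(m*roi,cv2.MORPH_CLOSE,np.ones((7,7)));m=cv2.morphologyEx(m,cv2.MORPH_OPEN,np.ones((5,5)))
    cs=max(cv2.findContours(m,cv2.RETR_EXTERNAL,cv2.CHAIN_APPROX_NONE)[0],key=cv2.contourArea)[:,0]
    P=np.array([world(cam,*c,z)[:2] for c in cs])
    from scipy.optimize import least_squares
    r=least_squares(lambda p:np.hypot(P[:,0]-p[0],P[:,1]-p[1])-p[2],[*guess,.098],loss='soft_l1',f_scale=.002)
    print(cam,'centre',r.x.round(4),'rms',np.sqrt(np.mean(r.fun**2)).round(4),len(P))
    return r.x
def hub(fn,cam,guess,z,rad=.02,dz=0):
    pass
if __name__=='__main__':
    for f in ('36',): lid(f'pics/raw_t{f}.png');lid(f'pics/raw_s{f}.png','side')
    lid('pics/raw_top0.png');lid('pics/raw_side0.png','side')
E
python3 lid.py; python3 tv.py pics/raw_t36.png 325 400 155 240
```

```text
top centre [ 0.594  -0.1131  0.0971] rms 0.0009 170
side centre [ 0.5951 -0.1157  0.096 ] rms 0.0008 210
top centre [ 0.5941 -0.1131  0.0971] rms 0.0009 170
side centre [ 0.5951 -0.1157  0.096 ] rms 0.0008 210
155 ...........................................................................
157 ...........................................................................
159 ...........................................................................
161 ...........................................................................
163 .............................##################............................
165 ........................############################.......................
167 .....................##################################....................
169 ..................########################################.................
171 ................############################################...............
173 ..............################################################.............
175 .............##################################################............
177 ......
[... 1849 characters left out ...]
............................................................
225 ...........................................................................
227 ...........................................................................
229 ...........................................................................
231 ...........................................................................
233 ...........................................................................
235 ...........................................................................
237 ...........................................................................
239 ...........................................................................
```

>>> move_arm(moves=[0.02,-0.035,0,-0.1,0.0854,0.04,-0.07,0,-0.2,0.0854,0.06,-0.105,0,-0.3,0.0854,0.08,-0.14,0,-0.37,0.0854,0.1,-0.18,0,-0.37,0.0854,0.106,-0.1945,-0.03,-0.37,0.0854,0.106,-0.1945,-0.07,-0.37,0.0854,0.106,-0.1945,-0.11,-0.37,0.0854,0.106,-0.1945,-0.15,-0.37,0.0854,0.106,-0.1945,-0.19,-0.37,0.0854,0.106,-0.1945,-0.2,-0.37,0.0854,0.106,-0.1945,-0.2,-0.37,0.0854], newtons=60)

```text
clock: 45.47
tcp_pos: [0.5911, -0.1109, 0.0937]
orientation: [-0.003, 0.0, 1.0, 0.001]
wrist_force: [-0.0, -0.6, 1.0]
finger_gap: 0.0856
grip_force: 0.0
```

```bash
python3 -c "
from h import *
env.read_camera('top')
s=env.get_state();print(s['tcp_pos'],s['orientation'])
shot('side','s37.png');from lid import lid;lid('pics/raw_s37.png','side')"
```

```text
[ 0.59313812 -0.11152613  0.09660638] [-9.29773913e-04 -1.95202799e-05  9.99999540e-01  2.33991755e-04]
side centre [ 0.5732 -0.1054  0.0762] rms 0.025 194
```

Side view is blocked by the arm here; the lid was still in place a moment ago. Descend and grasp.

>>> move_arm(moves=[0.0015,-0.002,-0.03,0,0.0854,0.0015,-0.002,-0.06,0,0.0854,0.0015,-0.002,-0.079,0,0.0854,0.0015,-0.002,-0.079,0,0.0854,0.0015,-0.002,-0.079,0,0.06,0.0015,-0.002,-0.079,0,0.03,0.0015,-0.002,-0.079,0,0.03,0.0015,-0.002,-0.079,0,0.03,0.0015,-0.002,-0.079,0,0.03,0.0015,-0.002,-0.079,0,0.03,0.0015,-0.002,-0.079,0,0.03,0.0015,-0.002,-0.079,0,0.03])

```text
clock: 46.57
tcp_pos: [0.597, -0.1142, 0.0208]
orientation: [0.002, -0.0, 1.0, -0.001]
wrist_force: [-1.5, 0.2, 7.7]
finger_gap: 0.0384
grip_force: 59.6
```

```bash
python3 -c "
from h import *
s=env.get_state();print(s['tcp_pos'],s['orientation'],s['finger_gap'],s['wrist_force'])"
```

```text
[ 0.5969748  -0.11422958  0.02079472] [ 2.30361739e-03 -7.01600431e-05  9.99997135e-01 -6.46408229e-04] 0.03835426391426986 [-1.46726354  0.18851152  7.70782167]
```

>>> move_arm(moves=[0,0,0.03,0,0.03,0,0,0.06,0,0.03,0,0,0.1,0,0.03,-0.01,0.02,0.14,0,0.03,-0.02,0.05,0.18,0,0.03,-0.03,0.08,0.22,0,0.03,-0.04,0.11,0.25,0,0.03,-0.04,0.11,0.25,0,0.03,-0.04,0.11,0.25,0,0.03,-0.04,0.11,0.25,0,0.03])

```text
clock: 47.4
tcp_pos: [0.5556, -0.003, 0.2701]
orientation: [0.002, -0.001, 1.0, -0.0]
wrist_force: [-0.9, 0.4, -1.5]
finger_gap: 0.039
grip_force: 60.9
```

```bash
python3 -c "
from lid import *
env.read_camera('side');env.read_camera('side')
s=env.get_state();t=s['tcp_pos'];print(t,s['orientation'],s['finger_gap'],s['wrist_force'])
shot('top','t38.png');shot('side','s38.png')
z=t[2]-.0208+.006;print(z)
for f,c in(('t38','top'),('s38','side')):
    try: lid(f'pics/raw_{f}.png',c,(t[0],t[1]),z,.112)
    except Exception as e: print(e)
# bowl rim before
from scipy.optimize import least_squares
p=px('side',[[t[0],t[1],z]])[0];print(p)
"; python3 tv.py pics/raw_s38.png 240 390 150 260
```

```text
[ 0.5548267  -0.00407356  0.26723083] [-2.98524872e-04 -9.99412736e-06  9.99999950e-01 -1.01807943e-04] 0.03862521021915831 [-0.4576835   0.14091408 -2.48275562]
0.2524308309674483
top centre [ 0.5558 -0.0022  0.1074] rms 0.007 237
side centre [0.5135 0.011  0.0711] rms 0.0203 172
[321.96464049 162.83165435]
150 .......kkk##########kk#############kkkkkkkkk#############################kkkkkkkkkkkkkkkkkkkkkkkkkkk####################..kkkk########################
152 ........kkkkkkk#######################kkkk##############################kkkkkkkkkkkkkkkkkkkkkkkkkkk#######################.kkkk#######################
154 .........kkkkkkkkkk#####################################################kkkkkkkkkkkkkkkkkkkkkkkkkkk#########################kkkkk#####################
156 ..........kkkkkkkkkkkkkkkkkkk###########################################kkkkkkkkkkk#kkkkkkkkkk###############################kkkkk####################
158 ..........kkkkkkkkkkkkkkkkkkkkkkkkkkkk###################################kkkkkkkkkk#kkkkkkkk##################################kkkkk###################
160 ...........
[... 7034 characters left out ...]
.................kk...........k.....k..k........................................
252 ...............................................................................k...............k..................k...................................
254 ............................................................................k..........................................k..............................
256 .........................................................................k.................................................k..........................
258 .......................................................................k........................k......k......................k.......................
```

```bash
python3 -c "
from h import *
from scipy.optimize import least_squares
t=np.array([.5548,-.0041,.2672])
E=[(367,162),(366.5,166),(366.5,170),(365.5,174),(364,178),(361.5,182),(358.5,184),(356,186),(279,178),(282.5,182),(287,186),(293,190),(297,192),(302,194)]
for z in (.2524,.2464):
    P=np.array([world('side',u+.5,v+.5,z)[:2] for u,v in E])
    r=least_squares(lambda p:np.hypot(P[:,0]-p[0],P[:,1]-p[1])-.0975,[.555,-.004]);print(z,r.x.round(4),r.fun.round(4),(r.x-t[:2]).round(4))
# tumbler rim in top and side initial images: outer rim edge
"; python3 tv.py pics/raw_t38.png 280 400 165 245; python3 tv.py pics/raw_top0.png 205 285 168 242
```

```text
0.2524 [ 0.5523 -0.0088] [-0.0009 -0.0028 -0.0018 -0.001   0.0005  0.0019  0.0006  0.0008 -0.0015
 -0.0019 -0.0015 -0.0003  0.0004  0.0014] [-0.0025 -0.0047]
0.2464 [ 0.5549 -0.0036] [-0.0002 -0.0023 -0.0015 -0.0009  0.0004  0.0018  0.0003  0.0004 -0.0008
 -0.0014 -0.0013 -0.0003  0.0003  0.0012] [0.0001 0.0005]
165 .........................#########################################################......................................
167 .........................#########################################################......................................
169 .........................#########################################################......................................
171 ........................#########################################################.......................................
173 .......................##########################################################.......................................
175 .....................############################################################.......................................
177 ....................############
[... 6658 characters left out ...]
#######kkkk.........
226 .............###kkkkkkkkkkkk#####################################kkkk...........
228 ..............####kkkkkkkkkkk##################################kkkk.............
230 ................#####kkkkkkkkkk##############################kkkk...............
232 ...................#####kkkkkkkkk###########################kkk.................
234 ......................########kkkkkkkkk#################kkkkkk..................
236 ...........................##########################kkkkkk.....................
238 ...................................###########kkkk..............................
240 ............................................k...................................
```

```bash
python3 -c "
from h import *
from scipy.optimize import least_squares
def fitc(cam,E,z,R,g,free=False):
    P=np.array([world(cam,u,v,z)[:2] for u,v in E])
    f=(lambda p:np.hypot(P[:,0]-p[0],P[:,1]-p[1])-(p[2] if free else R))
    r=least_squares(f,[*g,R],loss='soft_l1',f_scale=.001);print(cam,r.x.round(4),np.sqrt(np.mean(r.fun**2)).round(5));return r.x
# sub-pixel rim points: radial profile in top0 -> rim band brightness centroid
im=cv2.cvtColor(cv2.imread('pics/raw_top0.png'),cv2.COLOR_BGR2GRAY).astype(np.float32)
side=cv2.cvtColor(cv2.imread('pics/raw_side0.png'),cv2.COLOR_BGR2GRAY).astype(np.float32)
def band(cam,img,angs,c=(.536,.240),z=.18):
    out=[]
    for a in np.radians(angs):
        rs=np.arange(.085,.101,.0005);P=[[c[0]+r*np.cos(a),c[1]+r*np.sin(a),z] for r in rs];q=px(cam,P)
        v=cv2.remap(img,q[:,0].astype(np.float32)[None],q[:,1].astype(np.float32)[None],cv2.INTER_LINEAR)[0]
        out.append((rs[np.argmax(v)],np.degrees(a)))
    return out
for cam,img,angs in(('top',im,list(range(100,260,10))+list(range(-30,80,10))),('side',side,range(0,360,15))):
    o=band(cam,img,angs);print(cam,[(int(round(a)),round(float(r)*1000,1)) for r,a in o])
E=[(294,195),(294,193),(294,197),(294,199),(295,187),(294,191),(296,185),(297,183),(298,181),(299.,179),(296,209),(297,211),(298,213),(295,205),(366.5,197),(366.5,193)]
x=fitc('top',[(u,v) for u,v in E],.2524,.0975,(.555,-.004));print(x[:2]-[.5548,-.0041])
"
```

```text
top [(100, 90.0), (110, 100.5), (120, 100.5), (130, 100.5), (140, 100.5), (150, 100.5), (160, 100.5), (170, 100.5), (180, 100.5), (190, 92.5), (200, 91.5), (210, 92.0), (220, 89.0), (230, 89.0), (240, 88.5), (250, 85.0), (-30, 100.5), (-20, 100.5), (-10, 100.5), (0, 100.5), (10, 100.5), (20, 100.5), (30, 99.5), (40, 100.5), (50, 100.5), (60, 100.5), (70, 100.5)]
side [(0, 92.5), (15, 93.5), (30, 92.5), (45, 93.5), (60, 93.5), (75, 85.0), (90, 97.5), (105, 97.5), (120, 93.0), (135, 93.5), (150, 92.5), (165, 94.5), (180, 100.5), (195, 93.5), (210, 93.5), (225, 85.5), (240, 93.0), (255, 94.0), (270, 98.0), (285, 89.0), (300, 85.5), (315, 100.5), (330, 100.5), (345, 94.0)]
top [ 0.5491 -0.0043  0.0975] 0.00085
[-0.00569475 -0.00017368]
```

>>> move_arm(moves=[0,0.03,0.005,0,0.03,0,0.06,0.005,0,0.03,-0.004,0.09,0.005,0,0.03,-0.008,0.12,0.005,0,0.03,-0.012,0.15,0.005,0,0.03,-0.016,0.18,0.005,0,0.03,-0.0165,0.21,0.005,0,0.03,-0.0165,0.23,0.005,0,0.03,-0.0165,0.244,0.005,0,0.03,-0.0165,0.244,0.003,0,0.03,-0.0165,0.244,0.003,0,0.03,-0.0165,0.244,0.003,0,0.03])

```text
clock: 48.6
tcp_pos: [0.5386, 0.2391, 0.27]
orientation: [-0.001, 0.001, 1.0, -0.0]
wrist_force: [0.5, 0.1, -1.5]
finger_gap: 0.0388
grip_force: 61.0
```

```bash
cat > edge.py <<'E'
from h import *
from scipy.optimize import least_squares
def edge(cam,fn,c,ztop,R=.098,th=.006,show=True):
    img=cv2.GaussianBlur(cv2.cvtColor(cv2.imread(fn),cv2.COLOR_BGR2GRAY),(3,3),0).astype(np.float32)
    r=cal(cam);Rm=cv2.Rodrigues(np.array(r['rvec'],float))[0];C=-Rm.T@np.array(r['tvec'],float).reshape(3)
    c=np.array(c,float)
    for it in range(4):
        A=[];D=[];W=[]
        for a in np.radians(np.arange(0,360,6)):
            d=np.array([np.cos(a),np.sin(a)]);near=d@(C[:2]-c)>0
            z=ztop-th if near else ztop
            rs=np.arange(R-.012,R+.0121,.0005);q=px(cam,[[*(c+x*d),z] for x in rs])
            v=cv2.remap(img,q[:,0].astype(np.float32)[None],q[:,1].astype(np.float32)[None],cv2.INTER_LINEAR)[0]
            g=np.abs(v[6:]-v[:-6]);i=np.argmax(g);A.append(d);D.append(rs[i+3]-R);W.append(g[i])
        A=np.array(A);D=np.array(D);W=np.array(W);k=W>12
        s=least_squares(lambda p:A[k]@p[:2]+p[2]-D[k],[0,0,0],loss='soft_l1',f_scale=.0008)
        c=c+s.x[:2]
    if show: print(cam,fn,'centre',c.round(4),'dR',s.x[2].round(4),'rms',np.sqrt(np.mean(s.fun**2)).round(4),'med|res|',np.median(np.abs(A[k]@s.x+0*D[k]-D[k] if False else s.fun)).round(4),k.sum())
    return c
if __name__=='__main__':
    edge('side','pics/raw_side0.png',(.5945,-.114),.006);edge('top','pics/raw_top0.png',(.5945,-.114),.006)
    env.read_camera('side');env.read_camera('side');s=env.get_state();t=s['tcp_pos'];print(t,s['wrist_force'],s['orientation'])
    shot('side','s40.png');shot('top','t40.png');z=t[2]-.0208+.006
    for dc in((0,0),(-.004,0),(0,-.003)):
        c=edge('side','pics/raw_s40.png',t[:2]+dc,z);c2=edge('top','pics/raw_t40.png',t[:2]+dc,z)
    print(c-t[:2],c2-t[:2])
E
python3 edge.py
```

```text
side pics/raw_side0.png centre [ 0.5992 -0.1144] dR -0.0007 rms 0.0021 med|res| 0.0005 29
top pics/raw_top0.png centre [ 0.5945 -0.114 ] dR 0.0 rms nan med|res| nan 0
[0.53872428 0.23894536 0.27060727] [ 0.0407921   0.1610508  -1.44360329] [-2.93562127e-04  8.48994526e-04  9.99999575e-01 -2.08079634e-04]
side pics/raw_s40.png centre [0.539  0.2373] dR -0.0035 rms 0.0041 med|res| 0.0014 35
top pics/raw_t40.png centre [0.5372 0.2294] dR -0.003 rms 0.0052 med|res| 0.0026 20
side pics/raw_s40.png centre [0.5391 0.2375] dR -0.0035 rms 0.0042 med|res| 0.001 34
top pics/raw_t40.png centre [0.5376 0.2297] dR -0.0027 rms 0.0056 med|res| 0.0033 20
side pics/raw_s40.png centre [0.5391 0.2374] dR -0.0034 rms 0.0041 med|res| 0.0009 34
top pics/raw_t40.png centre [0.544 0.234] dR 0.004 rms 0.0057 med|res| 0.0018 18
[ 0.00036101 -0.00151623] [ 0.00532234 -0.00493898]
  return _methods._mean(a, axis=axis, dtype=dtype,
  ret = ret.dtype.type(ret / rcount)
```

>>> move_arm(moves=[-0.002,0.0015,0,0,0.03,-0.002,0.0015,-0.01,0,0.03,-0.002,0.0015,-0.016,0,0.03,-0.002,0.0015,-0.02,0,0.03,-0.002,0.0015,-0.022,0,0.03,-0.002,0.0015,-0.024,0,0.03,-0.002,0.0015,-0.024,0,0.03])

```text
clock: 49.38
tcp_pos: [0.5367, 0.2422, 0.2465]
orientation: [0.0, -0.0, 1.0, 0.0]
wrist_force: [1.9, 2.1, -3.7]
finger_gap: 0.0384
grip_force: 61.0
```

>>> move_arm(moves=[0,0.0005,-0.006,0,0.03,0,0.0005,-0.012,0,0.03,0,0.0005,-0.018,0,0.03,0,0.0005,-0.024,0,0.03,0,0.0005,-0.03,0,0.03,0,0.0005,-0.036,0,0.03,0,0.0005,-0.041,0,0.03,0,0.0005,-0.041,0,0.03])

```text
clock: 50.05
tcp_pos: [0.5367, 0.2427, 0.2047]
orientation: [-0.0, -0.0, 1.0, 0.0]
wrist_force: [3.4, 4.3, -5.1]
finger_gap: 0.0388
grip_force: 60.8
```

>>> move_arm(moves=[0.001,0.001,-0.002,0,0.03,0.001,0.001,-0.004,0,0.03,0.001,0.001,-0.005,0,0.03,0.001,0.001,-0.005,0,0.03])

```text
clock: 50.38
tcp_pos: [0.5369, 0.2428, 0.2014]
orientation: [-0.0, -0.0, 1.0, -0.0]
wrist_force: [-1.9, -0.3, 3.3]
finger_gap: 0.0388
grip_force: 61.6
```

>>> move_arm(moves=[0,0,0,0,0.07,0,0,0,0,0.07,0,0,0,0,0.07,0,0,0.03,0,0.07,0,0,0.06,0,0.06,0,0,0.09,0,0.05,-0.005,-0.02,0.09,0.1,0.04,0,-0.05,0.09,0.225,0.04,0.01,-0.08,0.09,0.35,0.04,0.02,-0.11,0.09,0.47,0.04,0.02,-0.12,0.09,0.59,0.04,0.02,-0.122,0.09,0.71,0.04])

```text
clock: 51.38
tcp_pos: [0.5579, 0.1186, 0.2905]
orientation: [-0.0, -0.349, 0.937, -0.0]
wrist_force: [-0.2, -0.0, -0.6]
finger_gap: 0.0401
grip_force: 0.0
```

```bash
python3 -c "
from edge import *
s=env.get_state();t=s['tcp_pos'];print(t,s['wrist_force'],s['orientation'],s['joint_pos'])
shot('side','s41.png');shot('top','t41.png')
edge('side','pics/raw_s41.png',(.536,.24),.186)"; python3 tv.py pics/raw_s41.png 230 330 90 160
```

```text
[0.55792897 0.11857612 0.29050175] [-0.18657006 -0.00871452 -0.6153632 ] [-4.53107357e-04 -3.48773319e-01  9.37206968e-01 -2.57609812e-04] [ 6.90828355e-02  2.97278979e-01  1.48401237e-01  1.42264175e+00
 -7.50803162e-04 -6.43440825e-01]
side pics/raw_s41.png centre [0.5357 0.2383] dR -0.0003 rms 0.0052 med|res| 0.0021 51
90 ###################.k.....k.k.............k.kkkkkkkkkkk..kkkkkkkkkkkkkkkkkkkkkkkkkkkkk...kkkkkkkkkkk
92 ###################k........kk..k.kk..k...k..kkkkkkkkkkkkkkkkkkkkkkkkkkkkkkkkkkkkkkkk....kkkkkkkkkk.
94 ##################kk...k.k......k.k..kkkkkkkkkkkkkkkkkkkkkkkkkkkkkkkkkkkkkkkkkkkkkkkkkk..kkkkkkkkk..
96 #################kkk.k....kkkkkkk..kkkk....kkkkkkkkkkkkkkkkkkkkkk......kkkkkkkkkkkkkkkk...kkkkkkkk..
98 ###################kkkkkkkkkkkkk............kkkkkkkkkkkkkkkkkkkkk........kkkkkkkkkkkkkk..kkkkkkkk...
100 #################kkkkkkkkkkkkkkk............kkkkkkkkkkkkkkkkkkkkkkkkkkkkkkkkkkkkkkkkkkkkkkkkkkkk....
102 ##################kkkkkkkkkkkkkkk...........kkkkkkkkkkkkkkkkkkkkkkkkkkkkkkkkkkkkkkkkkkkkkkkkkkkk....
104 ##################kkkkkkkkkkk.............
[... 2193 characters left out ...]
##################################kkkkkkkkkkkkkkkkkkk.................
148 ................kkk##############################################kkkkkkkkkkkkkkkkkk.................
150 .................kkkkk###############################################kkkkkkkkkkkkk.............kkkk.
152 ..................kkkkkkkkk###########################################kkkkkkkkkkkk.........kkkk.....
154 ...................kkkkkkkkkkkkkkkk################################kkkkkkkkk#kkkk......kkkkk........
156 ...................kkkkkkkkkkkkkkkkkkkkkkkkkkkkkkkkkkkk#####kkkkkkk####kkkkkk##kk#..kkkkk...........
158 ....................kkkkkkkkkkkkkkkkkkkkkkkkkkkkkkkkkkkkkkkkkkkkkkkkkkkkk#kkkk###kkkk...............
```

>>> move_arm(moves=[-0.001,0.0025,0,-0.12,0.04,-0.001,0.0025,0,-0.24,0.04,-0.001,0.0025,0,-0.36,0.04,-0.001,0.0025,0,-0.48,0.04,-0.001,0.0025,-0.02,-0.537,0.04,-0.001,0.0025,-0.05,-0.537,0.04,-0.001,0.0025,-0.08,-0.537,0.04,-0.001,0.0025,-0.08,-0.537,0.04,-0.001,0.0025,-0.08,-0.537,0.005,-0.001,0.0025,-0.08,-0.537,0.005,-0.001,0.0025,-0.08,-0.537,0.005,-0.001,0.0025,-0.08,-0.537,0.005], newtons=20)

```text
clock: 52.48
tcp_pos: [0.5568, 0.1244, 0.2119]
orientation: [0.0, -0.086, 0.996, 0.0]
wrist_force: [-1.5, 2.7, -5.1]
finger_gap: 0.0184
grip_force: 20.3
```

>>> move_arm(moves=[0,0,0,0,0.005,0,0,0,-0.1,0.005,0,0,0,-0.2,0.005,0,0,0,-0.3,0.005,0,0,0,-0.3,0.005])

```text
clock: 52.9
tcp_pos: [0.557, 0.125, 0.2118]
orientation: [0.001, 0.065, 0.998, 0.001]
wrist_force: [0.3, 6.2, -3.6]
finger_gap: 0.0187
grip_force: 20.6
```

>>> move_arm(moves=[0,0.002,0,-0.12,0.005,0,0.002,0,-0.24,0.005,0,0.002,0,-0.36,0.005,0,0.002,0,-0.48,0.005,0,0.002,0,-0.6,0.005,0,0.002,0,-0.6,0.005])

```text
clock: 53.4
tcp_pos: [0.5577, 0.1264, 0.2118]
orientation: [0.001, 0.357, 0.934, 0.001]
wrist_force: [1.6, 3.9, -4.2]
finger_gap: 0.0185
grip_force: 21.2
```

>>> move_arm(moves=[0,0,0,-0.12,0.005,0,0,0,-0.24,0.005,0,0,0,-0.36,0.005,0,0,0,-0.48,0.005,0,0,0,-0.6,0.005,0,0,0,-0.66,0.005,0,0,0,-0.66,0.005])

```text
clock: 53.98
tcp_pos: [0.559, 0.1271, 0.2122]
orientation: [0.001, 0.638, 0.77, 0.003]
wrist_force: [5.6, 6.5, -5.2]
finger_gap: 0.0182
grip_force: 19.7
```

```bash
python3 -c "
from h import *
s=env.get_state();print(s['tcp_pos'],s['orientation'],s['wrist_force'],s['ft_torque'],s['finger_gap'])"
```

```text
[0.55897911 0.12712286 0.21220996] [0.00138293 0.63846621 0.7696434  0.00283133] [ 5.60479387  6.54505769 -5.17964978] [ 1.25218205 -1.12325738 -0.03676735] 0.01817635717918161
```

>>> move_arm(moves=[0,0,0,0,0.04,0,0,0,0,0.04,0,0,0.04,0,0.04,0,0,0.08,0.05,0.04,-0.01,0.03,0.08,0.17,0.04,-0.015,0.06,0.08,0.295,0.04,-0.02,0.09,0.08,0.42,0.04,-0.025,0.12,0.08,0.545,0.04,-0.03,0.15,0.08,0.67,0.04,-0.035,0.18,0.08,0.795,0.04,-0.04,0.21,0.08,0.92,0.04,-0.045,0.236,0.08,1.04,0.04])

```text
clock: 54.98
tcp_pos: [0.5113, 0.3631, 0.2919]
orientation: [0.001, 0.168, 0.986, 0.0]
wrist_force: [0.1, 0.2, -0.6]
finger_gap: 0.0398
grip_force: 0.0
```

>>> move_arm(moves=[0,0,0,0.12,0.04,0,0,0,0.24,0.04,0,0,0,0.36,0.04,0,0,0,0.48,0.04,0,0,0,0.52,0.04,0,0,0,0.52,0.04])

```text
clock: 55.48
tcp_pos: [0.5118, 0.3614, 0.2918]
orientation: [0.001, -0.088, 0.996, -0.0]
wrist_force: [-0.1, 1.2, -1.2]
finger_gap: 0.0399
grip_force: 0.0
```

```bash
python3 -c "
from h import *
s=env.get_state();q=s['orientation'];print(s['tcp_pos'],q,2*np.arctan2(q[2],q[1]),s['wrist_force'])
shot('top','t42.png')
print(px('top',[[.514,.3625,.229],[.557,.1225,.229],[.557,.1225,.19],[.565,.168,.193]]))"; python3 tv.py pics/raw_t42.png 260 310 180 230
```

```text
[0.51175694 0.36141484 0.29175196] [ 6.16649728e-04 -8.75998795e-02  9.96155535e-01 -1.78515681e-04] 3.3170172990266926 [-0.10610909  1.22577358 -1.16630818]
[[197.98856512 210.55214981]
 [283.98773508 194.8837272 ]
 [285.11285808 196.47823633]
 [269.08924132 193.61845879]]
180 ########..........................................
182 ##########........................................
184 ###########.......................................
186 #############.....................................
188 ##############....................................
190 ###############...................................
192 ################.......kkkkkkkk...................
194 #################kkkkkkkkkkkkkkk..................
196 #################kkkkkkkkkkkkkk...................
198 #####################kkkkkkkk#k...................
200 ##########################kkkkk...................
202 ####################kkk##.........................
204 ##################kk..............................
206 ################kkkk..............................
208 ################kkkk..............................
210 ################kkkk..............................
212 ################kkkk..............................
214 ###############kkkk...............................
216 ###############kkkk...............................
218 ##############kkkk................................
220 #############kkkk.................................
222 ###########kkkkk..................................
224 ##########kkkkk...................................
226 #########kkkkk....................................
228 #######kkkkk......................................
```

Right knob now lies along y (strap to the shaft). Now the left clamp.

>>> move_arm(moves=[0.002,0.001,-0.03,0,0.04,0.002,0.001,-0.06,0,0.04,0.002,0.001,-0.081,0,0.04,0.002,0.001,-0.081,0,0.04,0.002,0.001,-0.081,0,0.005,0.002,0.001,-0.081,0,0.005,0.002,0.001,-0.081,0,0.005,0.002,0.001,-0.081,0,0.005,0.002,0.001,-0.081,0.1,0.005,0.002,0.001,-0.081,0.2,0.005,0.002,0.001,-0.081,0.3,0.005,0.002,0.001,-0.081,0.3,0.005])

```text
clock: 56.53
tcp_pos: [0.5135, 0.3641, 0.2112]
orientation: [0.001, -0.237, 0.972, 0.001]
wrist_force: [-2.9, 4.6, -3.7]
finger_gap: 0.0181
grip_force: 20.0
```

>>> move_arm(moves=[0,0,0,0.12,0.005,0,0,0,0.24,0.005,0,0,0,0.36,0.005,0,0,0,0.48,0.005,0,0,0,0.6,0.005,0,0,0,0.6,0.005])

```text
clock: 57.03
tcp_pos: [0.5136, 0.364, 0.2112]
orientation: [0.001, -0.513, 0.858, 0.001]
wrist_force: [-2.1, 5.0, -3.5]
finger_gap: 0.018
grip_force: 20.0
```

>>> move_arm(moves=[0,0,0,0.12,0.005,0,0,0,0.24,0.005,0,0,0,0.36,0.005,0,0,0,0.48,0.005,0,0,0,0.6,0.005,0,0,0,0.66,0.005,0,0,0,0.66,0.005])

```text
clock: 57.62
tcp_pos: [0.5136, 0.3641, 0.2112]
orientation: [-0.001, 0.762, -0.647, -0.0]
wrist_force: [-1.6, 4.7, -3.6]
finger_gap: 0.0185
grip_force: 20.0
```

>>> move_arm(moves=[0,0,0,0,0.04,0,0,0,0,0.04,0,0,0.04,0,0.04,0,0,0.08,0,0.04,-0.02,-0.04,0.09,0,0.04,-0.04,-0.08,0.09,0,0.04,-0.06,-0.12,0.09,0,0.04,-0.08,-0.16,0.09,0,0.04,-0.08,-0.2,0.09,0,0.04,-0.07,-0.24,0.09,0,0.04,-0.06,-0.28,0.09,0,0.04,-0.06,-0.32,0.09,0,0.04])

```text
clock: 58.62
tcp_pos: [0.4541, 0.0476, 0.3015]
orientation: [-0.001, 0.762, -0.648, 0.002]
wrist_force: [2.2, -0.2, 0.8]
finger_gap: 0.04
grip_force: 0.0
```

>>> move_arm(moves=[0,-0.04,0,0,0.04,0,-0.08,0,0,0.04,0,-0.12,0,0,0.04,0,-0.16,0,0,0.04,0,-0.16,0,0,0.04,0,-0.16,0,0,0.04])

```text
clock: 59.12
tcp_pos: [0.4532, -0.1127, 0.3007]
orientation: [0.0, 0.76, -0.65, 0.001]
wrist_force: [0.5, -0.5, -0.1]
finger_gap: 0.04
grip_force: 0.0
```

```bash
python3 -c "
from edge import *
s=env.get_state();print(s['tcp_pos'],s['wrist_force'],s['clock'])
shot('side','s50.png');shot('top','t50.png')
edge('side','pics/raw_s50.png',(.536,.24),.186)
a=cv2.imread('pics/raw_top0.png')
for f in('top','side'):
  pass
A=cv2.resize(cv2.imread('pics/raw_t50.png')[160:245,190:300],(480,371),interpolation=cv2.INTER_CUBIC)
B=cv2.resize(cv2.imread('pics/raw_s50.png')[90:170,225:325],(480,384),interpolation=cv2.INTER_CUBIC)[:371]
C=cv2.resize(cv2.imread('pics/raw_t50.png'),(320,200));D=cv2.resize(cv2.imread('pics/raw_s50.png')[280:400,340:500],(320,171))
L=cv2.resize(A,(470,371));out=np.vstack([np.hstack([A,np.vstack([C,D])]),np.hstack([cv2.resize(B,(290,229)),cv2.resize(cv2.imread('pics/raw_s50.png'),(366,229)),np.zeros((229,144,3),np.uint8)])])
cv2.imwrite('pics/final.png',out);print(out.shape)"
```

```text
[ 0.45317823 -0.11266787  0.30070997] [ 0.5290418  -0.51209329 -0.0983739 ] 59.1167
side pics/raw_s50.png centre [0.5323 0.2399] dR -0.0032 rms 0.0056 med|res| 0.002 29
(600, 800, 3)
```

View pics/final.png

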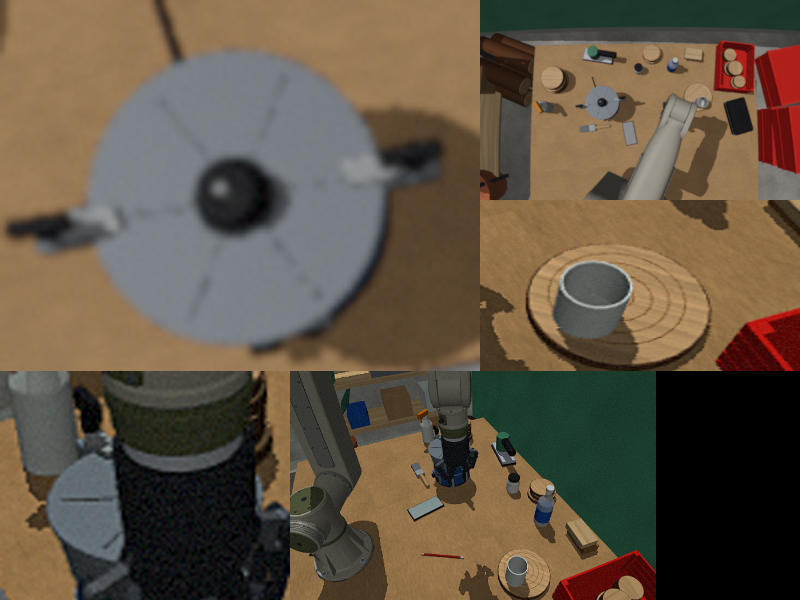

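The picture shows the lid flat on the rim with the shaft through its hub at (235,195). Both straps point to the shaft, at (95,215) and (370,165). The cup is upright on the slice at (595,300), and no tiles are left on the table.

```bash
python3 -c "
from workcell import env
print(env.hand_in())"
```

```text
the job is handed in; nothing more can be done
None
```

I handed the job in at about 59 s, and the judge returned no verdict. In the last pictures all 9 tiles I could count were in the bowl, the empty cup stood upright on the slice, the lid was flat over the shaft and both straps pointed to it.

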